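# Straighten a carton in the counter display case

### The job

Raise the lid of the display case on the shop counter and push the knee of its folding stay through until the stay is locked straight. With the lid locked up, slide the carton inside square and snug into the rear left corner of the case (the hinge side, at the end away from the stay). Then break the stay's knee by pulling it back towards the front, and lower the lid gently until it is fully shut, leaving the other goods on the counter where they are.

Things in the scene. Friction and masses are not known exactly. Their poses are not given: they have to be found in the camera images.
- case: Fixed black open-topped case, 220 deep (x), 360 wide (y), 100 mm high, walls 8 mm, white inner floor 30 mm above the counter. Origin: centre of its underside. x points to the rear (hinge) wall, y to its left end, z up. Inner faces: rear wall x = +102, left wall y = +172 mm. Lid hinge axis: along y at x = +110, z = +100 mm.
- lid_ear (a point): Middle of the underside of the lid's ear, 200 mm from the hinge axis, case y = +202 mm. The lid is a flat black frame, 10 mm thick, with a clear pane, 220 by 360 mm, 0.5 kg, lying on the case's rim when shut. The ear, 60 mm along the lid, juts 45 mm out past the left end, near the front: lift it from below. Axes turn with the lid; as the case's when shut.
- lid (a joint): Lid angle, rad: 0 shut, grows as it is raised; the stay lets it up to about 1.50. The hinge is stiff and damped: left alone, the lid stays where it is above about 1.05 rad, and below about 0.75 rad it sinks slowly. Lifting at the ear takes about 6 N.
- knee (a joint): Knee angle of the folding stay, rad: 0 when folded (lid shut), 2.47 exactly straight, 2.67 at its stop: locked, the knee 8 mm over centre to the rear. Raising the lid unfolds it nearly straight; then the knee is pushed to the rear to lock it, which lifts the lid the last bit. Pulled to the front, it breaks and the lid comes down with it.
- stay_pivot (a point): Fixed lower pivot of the stay, outside the case's right end wall, at case x = +30, y = -189, z = +85 mm. The stay is two steel links, 14 mm wide and 82 mm long each, in a plane beside that wall: pivot to knee, knee to the lid's right edge (130 mm from the hinge).
- knob (a point): Middle of the black round knob on the stay's knee: 18 mm in diameter, 58 mm long, along the case's y axis, from case y = -195 (at the stay) to -253 mm (free end). It moves on a circle of 82 mm radius about the stay's fixed pivot: low at the front when shut, about 160 mm above the counter when the lid is up. Push it with a finger from the front or from behind.
- carton_center (a point): Centre of the closed cardboard carton lying flat in the case, 90 (x) by 110 (y) by 55 mm high, about 0.25 kg. Its axes agree with those of the case when it stands square in the corner (its centre is then at case x = +57, y = +117 mm). It starts turned by up to 20 degrees.
- can: Bystander: standing can, 66 mm in diameter, 90 mm high; origin at the centre of its underside.
- terminal: Bystander: card terminal lying flat, 160 by 80 by 22 mm; origin at the centre of its underside.
- pack_a: Bystander: white pack 50 by 160 by 45 mm; origin at the centre of its underside.
- pack_b: Bystander: blue pack 60 by 90 by 40 mm; origin at the centre of its underside.

How it is judged:
On the way, in this order (a step that is already met when the one before it is completed fails the run):
1. the lid is up and its stay locked over centre (knee above 2.55 rad, lid above 1.35 rad) (value of joint lid above 1.35 rad and value of joint knee above 2.55 rad), for 0.3 s.
2. with the stay still locked, the carton is pushed into the rear left corner: within 5 mm of both walls and square within 0.06 rad (value of joint knee above 2.55 rad and x of carton_center in the frame of case above 0.052 m and y of carton_center in the frame of case above 0.112 m and angle between the x axis of carton_center and the x axis of case, either way round below 0.06 rad), for 0.3 s.
At the end, for the whole second after the job is handed in: The lid is fully shut (within 0.03 rad) with the stay folded, and the carton rests flat in the rear left corner of the case, within 5 mm of both walls and square within 0.06 rad (value of joint lid below 0.03 rad and value of joint knee below 0.15 rad and x of carton_center in the frame of case above 0.052 m and y of carton_center in the frame of case above 0.112 m and angle between the x axis of carton_center and the x axis of case, either way round below 0.06 rad and angle between carton_center's own z axis and vertical below 0.06 rad and linear speed of carton below 0.01 m/s); the robot touches nothing.
It fails at once if the lid slams: it comes down faster than 2 rad/s (velocity of joint lid below -2 rad/s).
It fails at once if a bystander is moved more than 30 mm (distance of any of can, terminal, pack_a, pack_b from where it was at the start of the episode above 0.03 m).
It also fails if it takes over 72 s, if anything falls off the work surface, if the arm or the gripper's body presses on something with over 40 N, if the wrist force passes 120 N, or if a joint passes its speed limit or range.

### The arm

A 7-joint arm with a two-finger parallel gripper is mounted at the origin on the work surface. World frame = base frame: x ahead of the robot, y to its left, z up, the work surface at z = 0. Lengths are in m, angles in rad, forces in N, time in s.
With the tool pointing down it reaches from about 0.4 to 0.875 m from the base axis. Payload 6.5 kg.
Tool frame: the origin (TCP) lies at the very end of the fingers, on their centre line; the grasp point (between the pads) lies 19 mm behind it; x points along the fingers, y is the direction in which the jaws open and shut, and the axes are right-handed (so a half turn about x gives the same grasp; the last joint's range is limited). The gripper opens to 85 mm and grips with 20 to 120 N. Pads are 22 mm wide; open, the fingers measure 114 mm over their backs; the gripper's body (76 mm by 85 mm) begins 54 mm behind the grasp point. The pads swing forward as they close: fully open they stand 13 mm farther back than shut.
Start: joints at [-1.302, 0.536, -0.004, 1.538, 0.003, 1.067, -0.071], TCP at [0.214, 0.614, 0.194] pointing down, gripper open.
Joint ranges: [-2.7, 2.7], [-0.37, 2.16], [-1.27, 1.26], [0.24, 2.4], [-1.31, 4.45], [0.19, 1.91], [-2.76, 2.76]. Speed limits (rad/s): [2.39, 2.39, 3.14, 3.14, 3.14, 3.14, 3.14].

### API

Orientations are given as a rotation vector (axis times angle).
In Python, from workcell import * gives the robot as it stands.
- The arm moves only by the tool jog_arm, never from a script. Its arguments are lists of equal length, an entry for each row: "translation": the shift along the tool's x, y, z in units of 60 mm (1.0 is 60 mm), a list of three; "angular": the turn, a rotation vector about the tool's x, y, z in units of 8 degrees (1.0 is 8 degrees), a list of three. In form: {"translation": [[tx, ty, tz], ...], "angular": [[rx, ry, rz], ...]}. A call has 1 to 8 rows; each row shifts and turns the commanded pose from where the row before left it, along the tool's axes as they then stand; what a row does not reach is not made up. A row lasts 1/8 s, in which the tool goes at most 62.5 mm and 10.7 degrees, less where a joint would pass 70% of its speed; a pose out of reach is approached as far as the arm can. A call is refused whole if a number of a shift passes 1 or a number of a turn 1, either way. A call with a gripper value outside its range is refused whole. "hand" is the finger opening in mm, from 0 to 85.4, set as the call begins (left out, the last holds). The fingers move at their own pace and stop on an object; "squeeze" is the grip in N (left out, the last holds). Time passes only in rows, so rows that do not move let the fingers close. It gives the time, the measured TCP pose, the force and the opening at its end, in the units of the state.
- get_state(): the state, without advancing time (a new reading comes with each control period).
- read_camera(name): name is "side" or "top" or "wrist"; returns a dict with "img" (400x640x3 uint8, red, green, blue), "fx", "fy", "cx", "cy" (pixels), "k1" (the pictures are not rectified: a ray, as slopes to the right and down, at radius r is drawn at 1 + k1 r^2 times it, then the intrinsics apply), "view" (4x4, takes a point from world to camera coordinates). Camera axes: x right, y up, looking along -z (the intrinsics and any distortion apply to the point x, -y, -z); pixel columns grow to the right and rows downward; lengths in m; the calibration is good to about 2 mm. A picture is of the moment at which its call begins. There is no depth.
- sign_off(): hands the job in, once; it reports no verdict.
The state is a dict: "time": time; "joints": joint angles; "qvel": joint speeds; "joint_efforts": joint torques, N m; "position": TCP position; "orientation": TCP orientation; "wrist_force": force on the tool from outside, world axes, zero at the start; "ft_torque": the same for the moment, N m; "grip_width": opening from 0.0 (shut) to 1.0 (fully open).
Only numpy, scipy, OpenCV 4.12 (cv2) and the standard library are available. Lean on these libraries where they do the work, as an engineer would, in place of code of your own. Each camera call takes 0.05 s, during which the arm holds its last target.

## Working session

There is one attempt and no reset: what is moved stays moved. The work goes in short steps, Python scripts to look and compute and a tool call to move; the robot and the scene stay as the last step left them, time stands still between calls to the robot, and variables do not carry over. Pictures are saved under pics/ and viewed, and the job is handed in when it is done.

Besides the shell and the picture viewer there is one more tool, called by a JSON object that holds its "method" and its "body". jog_arm: Moves the arm, as the interface text tells. Its arguments: {"type":"object","properties":{"translation":{"type":"array"},"angular":{"type":"array"},"hand":{"type":"number"},"squeeze":{"type":"number"}},"required":["translation","angular"]}

```bash
ls; mkdir -p pics
python3 - <<'E'
from workcell import *
import cv2
s=get_state(); print({k:(v if not hasattr(v,'round') else v) for k,v in s.items()})
for n in ["side","top","wrist"]:
    c=read_camera(n); cv2.imwrite(f"pics/{n}0.png",c["img"][:,:,::-1])
    print(n,c["fx"],c["fy"],c["cx"],c["cy"],c["k1"],c["view"])
E
```

```text
pics
{'time': 0.0, 'joints': array([-1.30220135,  0.5371796 , -0.00446717,  1.53883296,  0.00262918,
        1.06731786, -0.07123342]), 'qvel': array([ 4.24134705e-04,  2.07576509e-03,  9.78427615e-05,  3.04676821e-05,
        1.01612651e-03, -9.53244820e-04,  1.11534555e-03]), 'joint_efforts': array([-6.56302582e-04, -5.83414829e+01,  1.04839504e+00, -2.59113765e+01,
        1.23123487e-02,  9.59519501e-03, -1.13423489e-06]), 'position': array([0.21336232, 0.61326002, 0.19281985]), 'orientation': array([ 0.26130998,  1.55494113, -0.26403063]), 'wrist_force': array([0.78243141, 0.17289265, 0.41764529]), 'ft_torque': array([ 0.00299231,  0.01928795, -0.00740588]), 'grip_width': 1.0007376413985616}
side 441.7580569787889 441.7580569787889 312.9067376308805 204.03138786278882 -0.08075057347955139 [[ 0.71592195 -0.69813884  0.00761065 -0.38339769]
 [ 0.35704105  0.37545967  0.85530797 -0.26136085]
 [-0.5999812  -0.60961643  0.51806405 -1.18652008]
 [ 0.          0.          0.          1.        ]]
top 489.82102724817975 489.82102724817975 325.6022398340515 205.82914811634168 -0.08862283731284953 [[-0.01234263 -0.99988488  0.00882521  0.00753772]
 [ 0.98756218 -0.01080606  0.15685719 -0.51735719]
 [-0.15674377  0.01065147  0.98758186 -1.76777403]
 [ 0.          0.          0.          1.        ]]
wrist 332.63458894067793 332.63458894067793 322.7586170710798 195.23485195523614 -0.042260244187076565 [[ 0.32833914  0.94455537 -0.00292668 -0.64784095]
 [-0.90719822  0.31448748 -0.27944412  0.03592608]
 [-0.26303004  0.09440752  0.9601575  -0.37910232]
 [ 0.          0.          0.          1.        ]]
```

View pics/top0.png

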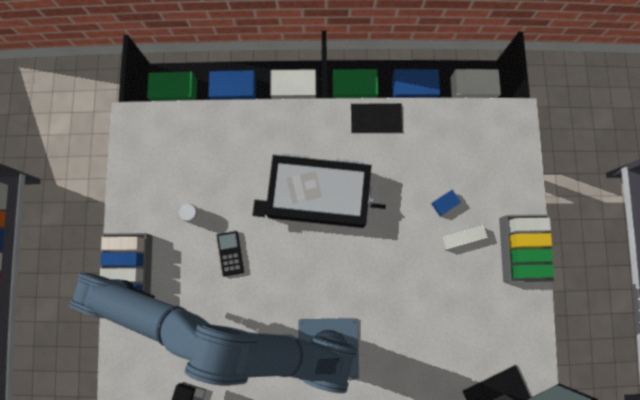

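View pics/side0.png

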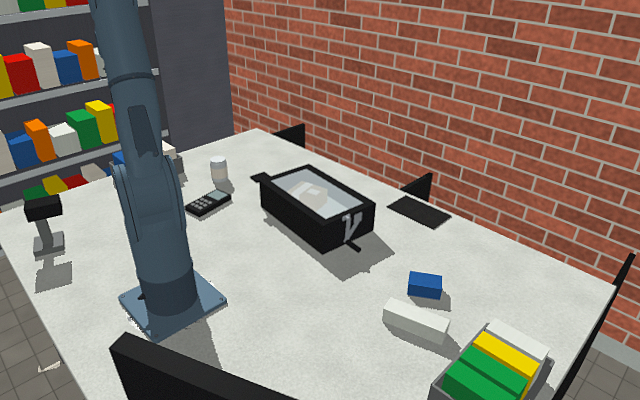

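View pics/wrist0.png

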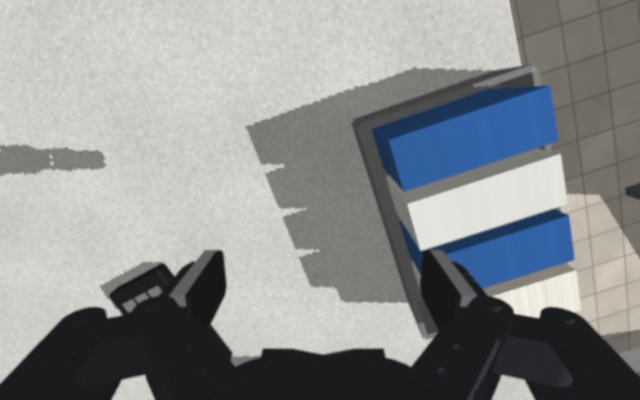

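The top picture shows the case around (320,190), with the ear at (260,208), the stay and knob at (375,205), and the carton at (305,187). The can is at (187,212) and the terminal at (231,253), both left of the case. The packs are on the right.

```bash
cat > h.py <<'E'
from workcell import *
import cv2, numpy as np
from scipy.spatial.transform import Rotation as R
from scipy.optimize import least_squares
def cam(n):
    return read_camera(n)
def proj(c,P):
    P=np.atleast_2d(P); V=c["view"]; q=P@V[:3,:3].T+V[:3,3]
    a=q[:,0]/-q[:,2]; b=-q[:,1]/-q[:,2]; r2=a*a+b*b; k=1+c["k1"]*r2
    return np.c_[c["fx"]*a*k+c["cx"],c["fy"]*b*k+c["cy"]]
def unproj(c,uv,z):
    V=c["view"]; uv=np.atleast_2d(uv).astype(float); out=[]
    for u,v in uv:
        d=np.array([(u-c["cx"])/c["fx"],(v-c["cy"])/c["fy"]]); s=d.copy()
        for _ in range(20): s=d/(1+c["k1"]*(s@s))
        ray=V[:3,:3].T@np.array([s[0],-s[1],-1]); o=-V[:3,:3].T@V[:3,3]
        out.append(o+ray*(z-o[2])/ray[2])
    return np.array(out)
def crop(c,name,x0,y0,x1,y1,f):
    im=cv2.resize(c["img"][y0:y1,x0:x1],None,fx=f,fy=f,interpolation=cv2.INTER_CUBIC)
    cv2.imwrite(name,im[:,:,::-1])
E
python3 - <<'E'
from h import *
import pickle
c=cam("top"); s=cam("side"); pickle.dump((c,s),open("c0.pkl","wb"))
crop(c,"pics/tc1.png",240,140,400,240,5)
crop(s,"pics/sc1.png",240,150,400,260,5)
E
```

```text
(no output)
```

View pics/tc1.png

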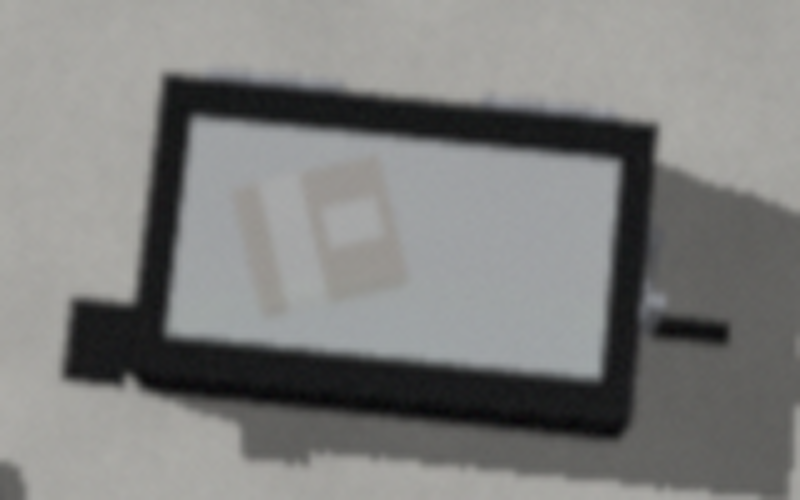

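View pics/sc1.png

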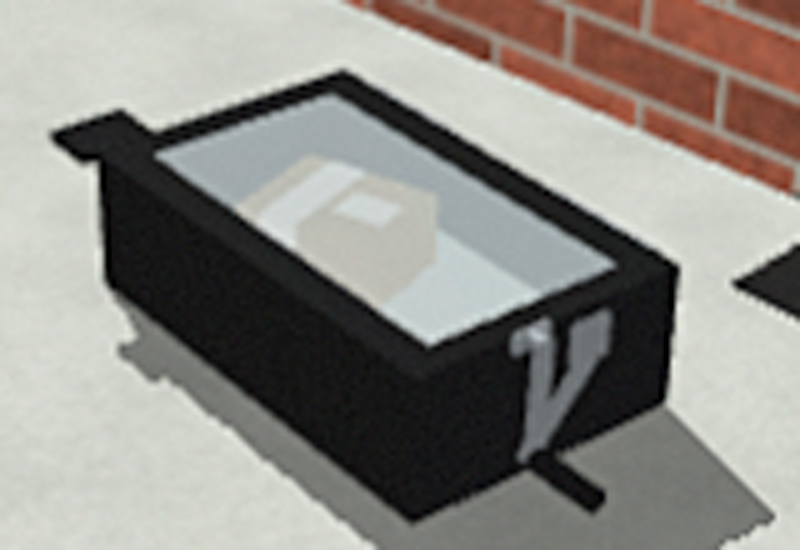

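```bash
cat > fit0.py <<'E'
from h import *
import pickle
c,s=pickle.load(open("c0.pkl","rb"))
m=lambda p,x0,y0,f:np.array([x0+(p[0]+.5)/f-.5,y0+(p[1]+.5)/f-.5])
T=[((110,180,110),(165,75)),((110,-180,110),(657,125)),((-110,-180,0),(617,436))]
T+=[((-120,225,110),(64,377)),((-60,225,110),(75,299))]
S=[((110,180,110),(343,70)),((110,-180,110),(679,263)),((-110,-180,110),(430,377)),((-110,-180,0),(415,521)),((110,-180,0),(665,404)),((-110,180,0),(107,285))]
def w(p,q):
    q=np.array(q,float)/1000; a=p[2]; ca,sa=np.cos(a),np.sin(a)
    return np.array([p[0]+ca*q[0]-sa*q[1],p[1]+sa*q[0]+ca*q[1],q[2]])
def res(p):
    r=[]
    for q,u in T: r+=list(proj(c,w(p,q))[0]-m(u,240,140,5))
    for q,u in S: r+=list(proj(s,w(p,q))[0]-m(u,240,150,5))
    return np.array(r)
f=least_squares(res,[0.6,0,0],loss='soft_l1'); print(f.x,np.degrees(f.x[2])); print(res(f.x).reshape(-1,2).round(2))
k=unproj(c,[m(u,240,140,5) for u in [(232,188),(378,155),(410,283),(268,317)]],.085)
ca,sa=np.cos(f.x[2]),np.sin(f.x[2])
kc=(k[:,:2]-f.x[:2])@np.array([[ca,-sa],[sa,ca]])
print(kc.round(4),kc.mean(0)); 
print("stuff",unproj(c,[(187,212)],.09),unproj(c,[(231,253)],.022),unproj(c,[(466,238)],.045),unproj(c,[(446,203)],.04))
E
python3 fit0.py
```

```text
[ 0.56916213  0.02609872 -0.10804974] -6.190794197659892
[[-0.48 -0.53]
 [ 0.37 -1.08]
 [ 0.7   0.57]
 [-0.25  0.63]
 [-0.45 -0.39]
 [-0.   -0.49]
 [ 0.76 -0.09]
 [-2.17  0.3 ]
 [ 0.11  1.01]
 [ 0.86 -0.21]
 [-0.77 -0.15]]
[[ 0.0351  0.1231]
 [ 0.0699  0.0198]
 [-0.0222 -0.0126]
 [-0.0569  0.0869]] [0.00648701 0.05430898]
stuff [[0.49256709 0.50131337 0.09      ]] [[0.34827393 0.35196867 0.022     ]] [[ 0.39111323 -0.51407844  0.045     ]] [[ 0.5232999  -0.44718935  0.04      ]]
```

Case pose: (0.569, 0.026), yaw −6.2°. The carton is at case (6, 54) mm, turned about +18.6°. Next I'll write a jog planner.

```bash
cat >> h.py <<'E'
CX,CY,CA=0.56916,0.02610,-0.10805
CR=R.from_euler('z',CA)
def c2w(p): return CR.apply(np.array(p,float)/1000)+[CX,CY,0]
def w2c(p): return CR.inv().apply(np.array(p)-[CX,CY,0])*1000
def pose():
    s=get_state(); return s["position"],R.from_rotvec(s["orientation"]),s
def show():
    p,r,s=pose(); M=r.as_matrix()
    print("t",round(s["time"],2),"case mm",w2c(p).round(1),"x",CR.inv().apply(M[:,0]).round(3),"y",CR.inv().apply(M[:,1]).round(3),"F(case)",CR.inv().apply(s["wrist_force"]).round(1),"g",round(s["grip_width"],2))
    print("q",s["joints"].round(2))
def frame(x,y):  # case-frame tool x and approx tool y -> world rotation
    x=np.array(x,float);x/=np.linalg.norm(x);y=np.array(y,float);y-=x*(x@y);y/=np.linalg.norm(y)
    return CR*R.from_matrix(np.c_[x,y,np.cross(x,y)])
def plan(wps,p0=None,r0=None):
    """wps: list of (case mm pos, R or None, nrows). prints rows"""
    p,r,_=pose()
    if p0 is not None:p=p0
    if r0 is not None:r=r0
    tr=[];an=[]
    for P,Rt,n in wps:
        P=c2w(P); Rt=r if Rt is None else Rt
        rv=(r.inv()*Rt).as_rotvec(); dp=(P-p)/n
        print("n",n,"mm/row",round(1e3*np.linalg.norm(dp),1),"deg/row",round(np.degrees(np.linalg.norm(rv))/n,2))
        for i in range(n):
            t=(r.inv().apply(dp)/.06).round(3); a=(rv/n/np.radians(8)).round(3)
            p=p+r.apply(t*.06); r=r*R.from_rotvec(a*np.radians(8)); tr.append(t.tolist()); an.append(a.tolist())
    for i in range(0,len(tr),8): print('T',tr[i:i+8],'\nA',an[i:i+8])
E
python3 - <<'E'
from h import *
show()
p,r,s=pose()
E
```

```text
t 0.25 case mm [-416.9  545.7  193.3] x [-0.    -0.001 -1.   ] y [ 0.225  0.974 -0.001] F(case) [ 0.4  0.  -0.7] g 0.99
q [-1.3   0.54 -0.    1.54  0.    1.07 -0.07]
```

Run:
```python
from h import *
F=frame([.2,-.68,-.7],[.69,.72,0])
plan([((-180,330,190),F,10),((-92,290,130),F,3),((-92,210,52),F,3)])
```

```text
n 10 mm/row 32.0 deg/row 5.89
n 3 mm/row 37.9 deg/row 0.02
n 3 mm/row 37.3 deg/row 0.0
T [[0.006, -0.262, 0.466], [0.047, -0.23, 0.48], [0.088, -0.195, 0.489], [0.127, -0.158, 0.494], [0.165, -0.119, 0.494], [0.2, -0.078, 0.489], [0.232, -0.035, 0.48], [0.261, 0.008, 0.466]] 
A [[0.458, -0.434, -0.38], [0.458, -0.434, -0.38], [0.458, -0.434, -0.38], [0.458, -0.434, -0.38], [0.458, -0.434, -0.38], [0.458, -0.434, -0.38], [0.458, -0.434, -0.38], [0.458, -0.434, -0.38]]
T [[0.287, 0.052, 0.447], [0.31, 0.096, 0.424], [0.484, 0.373, 0.16], [0.484, 0.373, 0.16], [0.484, 0.373, 0.16], [0.608, -0.113, -0.055], [0.608, -0.113, -0.055], [0.608, -0.113, -0.055]] 
A [[0.458, -0.434, -0.38], [0.458, -0.434, -0.38], [-0.002, 0.0, -0.001], [-0.002, 0.0, -0.001], [-0.002, 0.0, -0.001], [0.0, 0.0, -0.0], [0.0, 0.0, -0.0], [0.0, 0.0, -0.0]]
```

{"method": "jog_arm", "body": {"translation": [[0.006, -0.262, 0.466], [0.047, -0.23, 0.48], [0.088, -0.195, 0.489], [0.127, -0.158, 0.494], [0.165, -0.119, 0.494], [0.2, -0.078, 0.489], [0.232, -0.035, 0.48], [0.261, 0.008, 0.466]], "angular": [[0.458, -0.434, -0.38], [0.458, -0.434, -0.38], [0.458, -0.434, -0.38], [0.458, -0.434, -0.38], [0.458, -0.434, -0.38], [0.458, -0.434, -0.38], [0.458, -0.434, -0.38], [0.458, -0.434, -0.38]], "hand": 0}}

```text
time: 1.25
position: [0.3838, 0.4214, 0.191]
orientation: [0.24, 1.025, -0.992]
wrist_force: [0.2, 0.1, -0.2]
grip_width: -0.003
```

{"method": "jog_arm", "body": {"translation": [[0.287, 0.052, 0.447], [0.31, 0.096, 0.424], [0.484, 0.373, 0.16], [0.484, 0.373, 0.16]], "angular": [[0.458, -0.434, -0.38], [0.458, -0.434, -0.38], [0, 0, 0], [0, 0, 0]]}}

```text
time: 1.75
position: [0.4819, 0.3409, 0.1493]
orientation: [0.229, 0.874, -1.154]
wrist_force: [0.2, 0.4, -0.1]
grip_width: 0.001
```

Run:
```python
from h import *
show()
F=frame([.2,-.68,-.7],[.69,.72,0])
plan([((-92,290,120),F,3),((-92,210,50),F,3)])
c=cam("side"); cv2.imwrite("pics/s1.png",c["img"][:,:,::-1])
```

```text
t 1.75 case mm [-120.7  303.6  149.3] x [ 0.202 -0.682 -0.703] y [ 0.816  0.514 -0.265] F(case) [ 0.2  0.4 -0.1] g 0.0
q [-1.22  0.89  0.37  1.36  0.28  1.48 -0.45]
n 3 mm/row 14.4 deg/row 0.03
n 3 mm/row 35.4 deg/row 0.0
T [[0.198, 0.134, 0.018], [0.198, 0.134, 0.018], [0.198, 0.134, 0.018], [0.577, -0.125, -0.025], [0.577, -0.125, -0.025], [0.577, -0.125, -0.025]] 
A [[-0.001, -0.001, -0.003], [-0.001, -0.001, -0.003], [-0.001, -0.001, -0.003], [0.0, -0.0, -0.0], [0.0, -0.0, -0.0], [0.0, -0.0, -0.0]]
```

{"method": "jog_arm", "body": {"translation": [[0.3, 0.2, 0.02], [0.3, 0.2, 0.03], [0.577, -0.125, -0.025], [0.577, -0.125, -0.025], [0.577, -0.125, -0.025]], "angular": [[0, 0, 0], [0, 0, 0], [0, 0, 0], [0, 0, 0], [0, 0, 0]]}}

```text
time: 2.42
position: [0.4995, 0.2443, 0.0494]
orientation: [0.23, 0.875, -1.153]
wrist_force: [0.2, -0.2, -0.3]
grip_width: -0.003
```

Run:
```python
from h import *
show()
c=cam("side"); crop(c,"pics/s2.png",200,90,400,240,4)
c=cam("top"); crop(c,"pics/t2.png",200,120,400,270,4)
```

```text
t 2.42 case mm [-92.7 209.4  49.4] x [ 0.202 -0.681 -0.704] y [ 0.816  0.515 -0.264] F(case) [ 0.3 -0.1 -0.3] g -0.0
q [-1.15  0.94  0.37  1.58  0.32  1.2  -0.48]
```

View pics/s2.png

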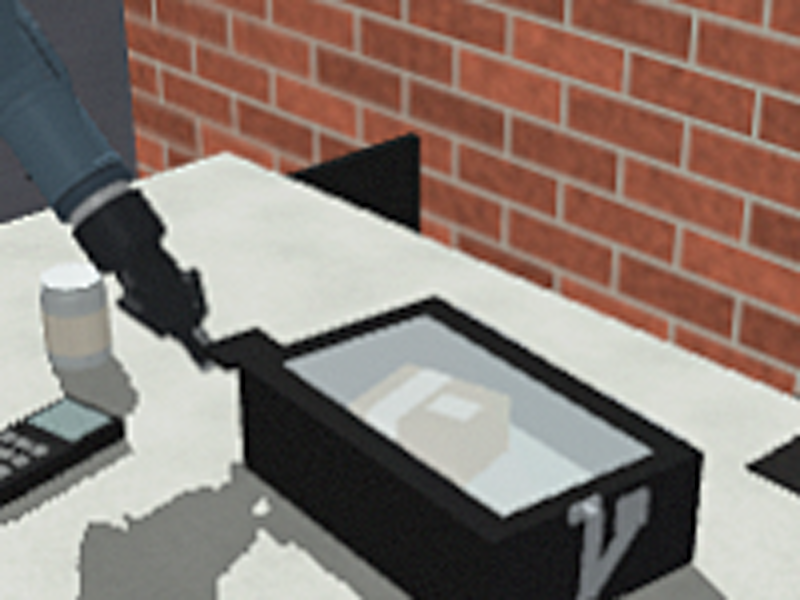

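View pics/t2.png

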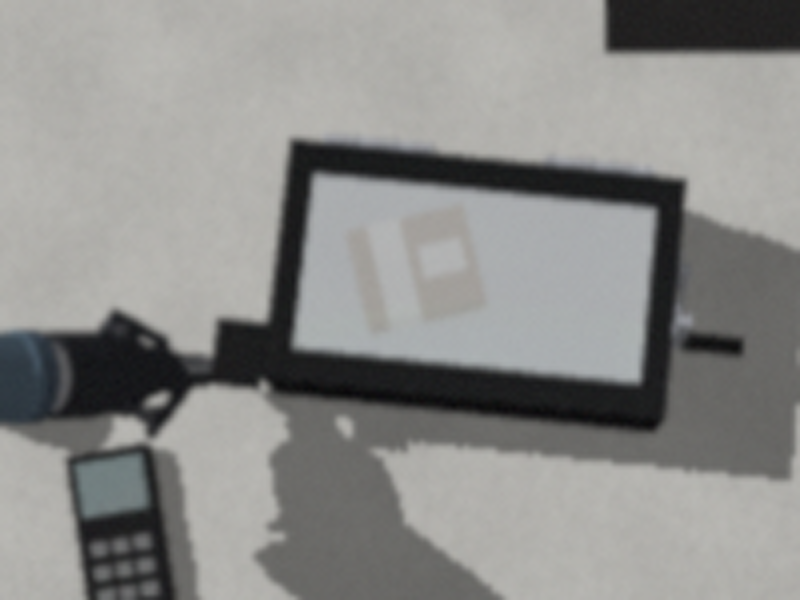

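Both pictures show the closed fingertip under the ear, at (210,350) in the side crop, and the can and terminal are clear. Now the lift along the arc.

Run:
```python
from h import *
w=[]
for th in [0.05]+list(np.arange(0.15,1.41,.1)):
    o=9+21*np.cos(th); w.append(((110-200*np.cos(th)-o*np.sin(th),207,100+200*np.sin(th)-o*np.cos(th)),None,1))
plan(w)
```

```text
n 1 mm/row 31.5 deg/row 0.0
n 1 mm/row 20.4 deg/row 0.0
n 1 mm/row 20.6 deg/row 0.0
n 1 mm/row 20.8 deg/row 0.0
n 1 mm/row 21.0 deg/row 0.0
n 1 mm/row 21.2 deg/row 0.0
n 1 mm/row 21.3 deg/row 0.0
n 1 mm/row 21.5 deg/row 0.0
n 1 mm/row 21.6 deg/row 0.0
n 1 mm/row 21.7 deg/row 0.0
n 1 mm/row 21.8 deg/row 0.0
n 1 mm/row 21.9 deg/row 0.0
n 1 mm/row 22.0 deg/row 0.0
n 1 mm/row 22.1 deg/row 0.0
T [[-0.376, -0.09, 0.355], [-0.241, -0.105, 0.216], [-0.236, -0.077, 0.237], [-0.229, -0.047, 0.257], [-0.218, -0.017, 0.273], [-0.205, 0.016, 0.287], [-0.189, 0.048, 0.297], [-0.171, 0.08, 0.305]] 
A [[0.0, 0.0, 0.0], [0.0, 0.0, 0.0], [0.0, 0.0, 0.0], [0.0, 0.0, 0.0], [0.0, 0.0, 0.0], [0.0, 0.0, 0.0], [0.0, 0.0, 0.0], [0.0, 0.0, 0.0]]
T [[-0.149, 0.113, 0.308], [-0.126, 0.144, 0.308], [-0.1, 0.173, 0.304], [-0.074, 0.202, 0.296], [-0.045, 0.227, 0.284], [-0.017, 0.251, 0.268]] 
A [[0.0, 0.0, 0.0], [0.0, 0.0, 0.0], [0.0, 0.0, 0.0], [0.0, 0.0, 0.0], [0.0, 0.0, 0.0], [0.0, 0.0, 0.0]]
```

{"method": "jog_arm", "body": {"translation": [[-0.376, -0.09, 0.355], [-0.241, -0.105, 0.216], [-0.236, -0.077, 0.237], [-0.229, -0.047, 0.257]], "angular": [[0, 0, 0], [0, 0, 0], [0, 0, 0], [0, 0, 0]]}}

```text
time: 3.02
position: [0.5056, 0.2457, 0.1447]
orientation: [0.23, 0.874, -1.154]
wrist_force: [0.8, 0.5, 0.0]
grip_width: -0.003
```

Run:
```python
from h import *
show()
c=cam("side"); crop(c,"pics/s3.png",200,90,400,240,4)
```

```text
t 3.02 case mm [-86.9 211.5 144.7] x [ 0.202 -0.681 -0.704] y [ 0.816  0.515 -0.264] F(case) [0.8 0.5 0. ] g -0.0
q [-1.16  0.81  0.4   1.56  0.34  1.33 -0.41]
```

View pics/s3.png

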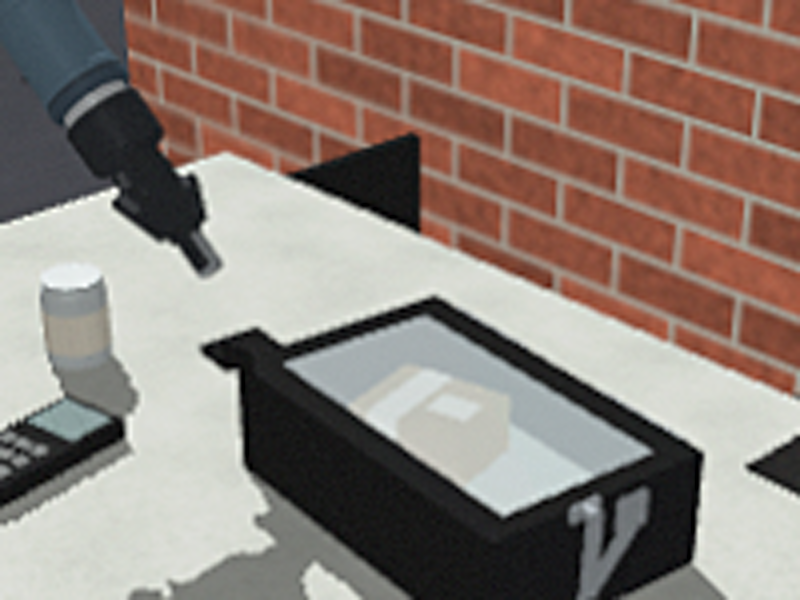

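Run:
```python
from h import *
import pickle
c,s=pickle.load(open("c0.pkl","rb"))
P=np.array([c2w(q) for q in [(-120,225,110),(-60,225,110),(-60,180,110),(-120,180,110),(-120,225,100),(-86.9,211.5,144.7),(-92.7,209.4,49.4)]])
print(((proj(s,P)-[200,90])*4).round()); print(((proj(c,P)-[200,120])*4).round())
t=cam("top"); crop(t,"pics/t3.png",200,120,400,270,4)
```

```text
[[198. 343.]
 [255. 325.]
 [282. 343.]
 [224. 362.]
 [199. 353.]
 [235. 304.]
 [237. 400.]]
[[209. 383.]
 [217. 316.]
 [267. 321.]
 [259. 387.]
 [210. 384.]
 [223. 341.]
 [238. 364.]]
```

View pics/t3.png

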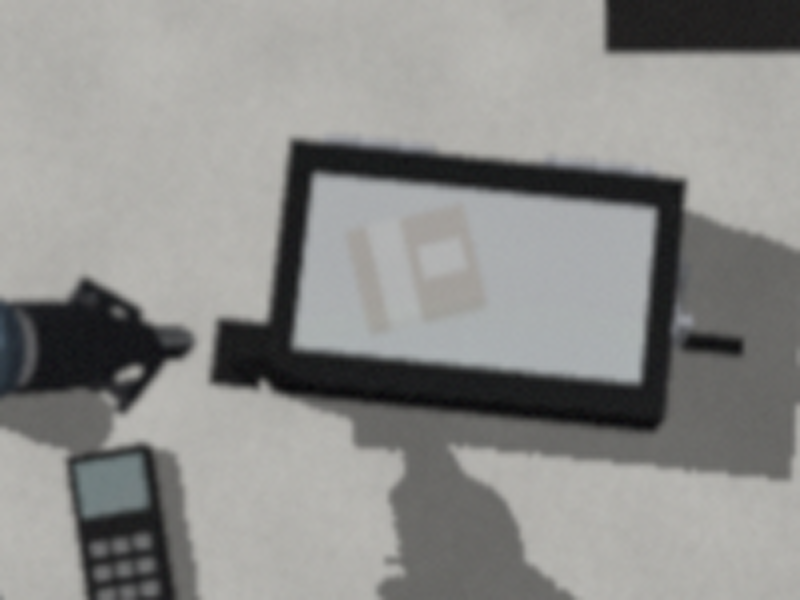

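Run:
```python
from h import *
t=cam("top");s=cam("side"); show()
tip=least_squares(lambda P:np.r_[proj(t,P)[0]-[200+193/4,120+340/4],proj(s,P)[0]-[200+209/4,90+274/4]],c2w([-90,230,150]))
print(w2c(tip.x),tip.fun)
p,r,_=pose(); print("in tool frame",r.inv().apply(tip.x-p)*1000)
P=c2w([-90,230,150])
crop(s,"pics/s4.png",215,100,275,175,8); crop(t,"pics/t4.png",200,180,280,230,8)
```

```text
t 3.23 case mm [-86.9 211.1 143.4] x [ 0.201 -0.681 -0.704] y [ 0.816  0.514 -0.264] F(case) [-0.5  0.  -0.9] g 0.0
q [-1.16  0.81  0.4   1.56  0.34  1.33 -0.41]
[-94.41310006 235.19599783 167.45072113] [-0.48139371  0.70573116  0.87516575 -0.10356105]
in tool frame [-34.82379276  -0.1544815   -0.76832808]
```

View pics/s4.png

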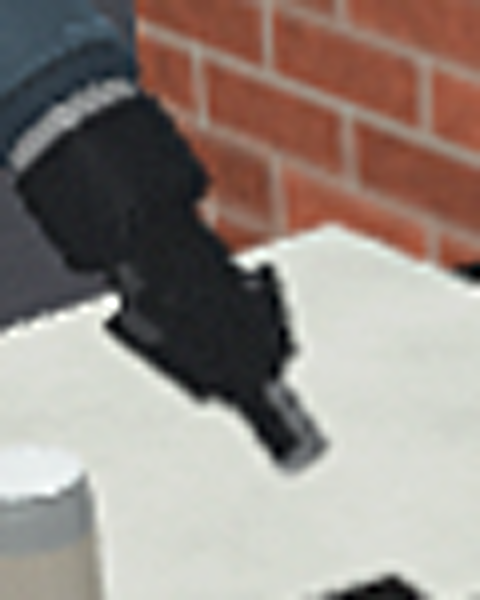

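The visible finger end sits 35 mm behind the reported TCP, along tool x. That explains why the first lift passed outside the ear. I'll trust the cameras and plan with the real tip.

```bash
cat >> h.py <<'E'
TIP=0.035
def tipc(p,r): return w2c(p-r.apply([TIP,0,0]))
def show():
    p,r,s=pose(); M=r.as_matrix()
    print("t",round(s["time"],2),"TIP case mm",tipc(p,r).round(1),"x",CR.inv().apply(M[:,0]).round(3),"y",CR.inv().apply(M[:,1]).round(3),"F(case)",CR.inv().apply(s["wrist_force"]).round(1),"g",round(s["grip_width"],2))
    print("q",s["joints"].round(2))
def plan(wps):
    """wps: list of (tip case mm pos, R or None, nrows)"""
    p,r,_=pose(); tr=[];an=[]
    for P,Rt,n in wps:
        Rt=r if Rt is None else Rt
        P=c2w(P)+Rt.apply([TIP,0,0])
        rv=(r.inv()*Rt).as_rotvec(); dp=(P-p)/n
        print("n",n,"mm/row",round(1e3*np.linalg.norm(dp),1),"deg/row",round(np.degrees(np.linalg.norm(rv))/n,2))
        for i in range(n):
            t=(r.inv().apply(dp)/.06).round(2)+0; a=(rv/n/np.radians(8)).round(2)+0
            p=p+r.apply(t*.06); r=r*R.from_rotvec(a*np.radians(8)); tr.append(t.tolist()); an.append(a.tolist())
    for i in range(0,len(tr),8): print('T',tr[i:i+8],'\nA',an[i:i+8])
E
python3 - <<'E'
from h import *
show()
w=[((-92,265,110),None,2),((-90,204,50),None,3)]
for th in [0.05]+list(np.arange(0.15,1.41,.1)):
    o=9+21*np.cos(th); w.append(((110-200*np.cos(th)-o*np.sin(th),205,100+200*np.sin(th)-o*np.cos(th)),None,1))
plan(w)
E
```

```text
t 3.23 TIP case mm [-93.9 235.  168. ] x [ 0.201 -0.681 -0.704] y [ 0.816  0.514 -0.264] F(case) [-0.5  0.  -0.9] g 0.0
q [-1.16  0.81  0.4   1.56  0.34  1.33 -0.41]
n 2 mm/row 32.7 deg/row 0.0
n 3 mm/row 28.7 deg/row 0.0
n 1 mm/row 30.3 deg/row 0.0
n 1 mm/row 20.3 deg/row 0.0
n 1 mm/row 20.7 deg/row 0.0
n 1 mm/row 20.8 deg/row 0.0
n 1 mm/row 20.7 deg/row 0.0
n 1 mm/row 21.0 deg/row 0.0
n 1 mm/row 21.6 deg/row 0.0
n 1 mm/row 21.6 deg/row 0.0
n 1 mm/row 21.9 deg/row 0.0
n 1 mm/row 22.0 deg/row 0.0
n 1 mm/row 21.7 deg/row 0.0
n 1 mm/row 22.2 deg/row 0.0
n 1 mm/row 22.1 deg/row 0.0
n 1 mm/row 22.3 deg/row 0.0
T [[0.17, 0.27, -0.44], [0.17, 0.27, -0.44], [0.47, -0.08, -0.04], [0.47, -0.08, -0.04], [0.47, -0.08, -0.04], [-0.37, -0.13, 0.32], [-0.24, -0.11, 0.21], [-0.24, -0.07, 0.24]] 
A [[0.0, 0.0, 0.0], [0.0, 0.0, 0.0], [0.0, 0.0, 0.0], [0.0, 0.0, 0.0], [0.0, 0.0, 0.0], [0.0, 0.0, 0.0], [0.0, 0.0, 0.0], [0.0, 0.0, 0.0]]
T [[-0.23, -0.05, 0.26], [-0.22, -0.01, 0.27], [-0.2, 0.02, 0.28], [-0.19, 0.05, 0.3], [-0.17, 0.08, 0.3], [-0.15, 0.11, 0.31], [-0.13, 0.15, 0.31], [-0.1, 0.17, 0.3]] 
A [[0.0, 0.0, 0.0], [0.0, 0.0, 0.0], [0.0, 0.0, 0.0], [0.0, 0.0, 0.0], [0.0, 0.0, 0.0], [0.0, 0.0, 0.0], [0.0, 0.0, 0.0], [0.0, 0.0, 0.0]]
T [[-0.07, 0.2, 0.3], [-0.05, 0.23, 0.28], [-0.01, 0.25, 0.27]] 
A [[0.0, 0.0, 0.0], [0.0, 0.0, 0.0], [0.0, 0.0, 0.0]]
```

{"method": "jog_arm", "body": {"translation": [[0.17, 0.27, -0.44], [0.17, 0.27, -0.44], [0.47, -0.08, -0.04], [0.47, -0.08, -0.04], [0.47, -0.08, -0.04], [-0.37, -0.13, 0.32], [-0.24, -0.11, 0.21], [-0.24, -0.07, 0.24]], "angular": [[0, 0, 0], [0, 0, 0], [0, 0, 0], [0, 0, 0], [0, 0, 0], [0, 0, 0], [0, 0, 0], [0, 0, 0]]}}

```text
time: 4.22
position: [0.5047, 0.2167, 0.0958]
orientation: [0.229, 0.876, -1.152]
wrist_force: [0.5, 4.9, -6.7]
grip_width: -0.002
```

Run:
```python
from h import *
show()
c=cam("side"); crop(c,"pics/s5.png",200,90,400,240,4)
```

```text
t 4.22 TIP case mm [-91.7 206.4 120.5] x [ 0.202 -0.68  -0.705] y [ 0.815  0.516 -0.265] F(case) [ 0.   4.9 -6.7] g -0.0
q [-1.14  0.85  0.4   1.63  0.35  1.21 -0.44]
```

View pics/s5.png

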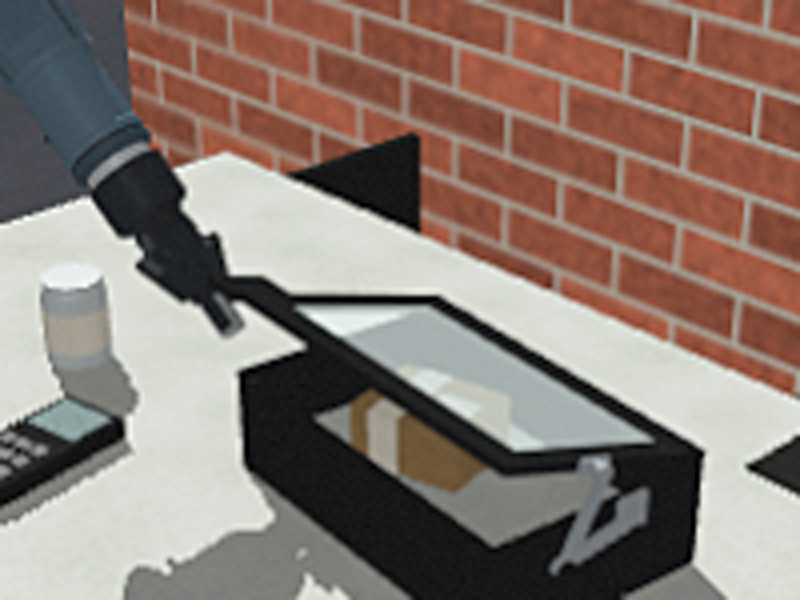

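The side picture shows the lid rising, with the finger under the ear at (228,310). Contact force is about 8 N. I'll continue the lift.

{"method": "jog_arm", "body": {"translation": [[-0.23, -0.05, 0.26], [-0.22, -0.01, 0.27], [-0.2, 0.02, 0.28], [-0.19, 0.05, 0.3], [-0.17, 0.08, 0.3], [-0.15, 0.11, 0.31], [-0.13, 0.15, 0.31], [-0.1, 0.17, 0.3]], "angular": [[0, 0, 0], [0, 0, 0], [0, 0, 0], [0, 0, 0], [0, 0, 0], [0, 0, 0], [0, 0, 0], [0, 0, 0]]}}

```text
time: 5.28
position: [0.5897, 0.2057, 0.2401]
orientation: [0.229, 0.874, -1.156]
wrist_force: [-2.7, 2.5, -6.6]
grip_width: 0.002
```

Run:
```python
from h import *
show()
c=cam("side"); crop(c,"pics/s6.png",200,50,400,200,4)
w=[]
for th in [1.22,1.32,1.38,1.43,1.47]:
    o=9+21*np.cos(th); w.append(((110-200*np.cos(th)-o*np.sin(th),205,100+200*np.sin(th)-o*np.cos(th)),None,1))
plan(w)
```

```text
t 5.28 TIP case mm [ -5.9 204.7 264.7] x [ 0.2   -0.682 -0.703] y [ 0.816  0.513 -0.266] F(case) [-2.9  2.2 -6.6] g 0.0
q [-1.04  0.75  0.45  1.41  0.39  1.44 -0.22]
n 1 mm/row 32.9 deg/row 0.0
n 1 mm/row 22.1 deg/row 0.0
n 1 mm/row 13.6 deg/row 0.0
n 1 mm/row 11.1 deg/row 0.0
n 1 mm/row 8.9 deg/row 0.0
T [[-0.09, 0.34, 0.42], [-0.03, 0.24, 0.27], [0.0, 0.16, 0.16], [0.01, 0.14, 0.12], [0.01, 0.11, 0.1]] 
A [[0.0, 0.0, 0.0], [0.0, 0.0, 0.0], [0.0, 0.0, 0.0], [0.0, 0.0, 0.0], [0.0, 0.0, 0.0]]
```

View pics/s6.png

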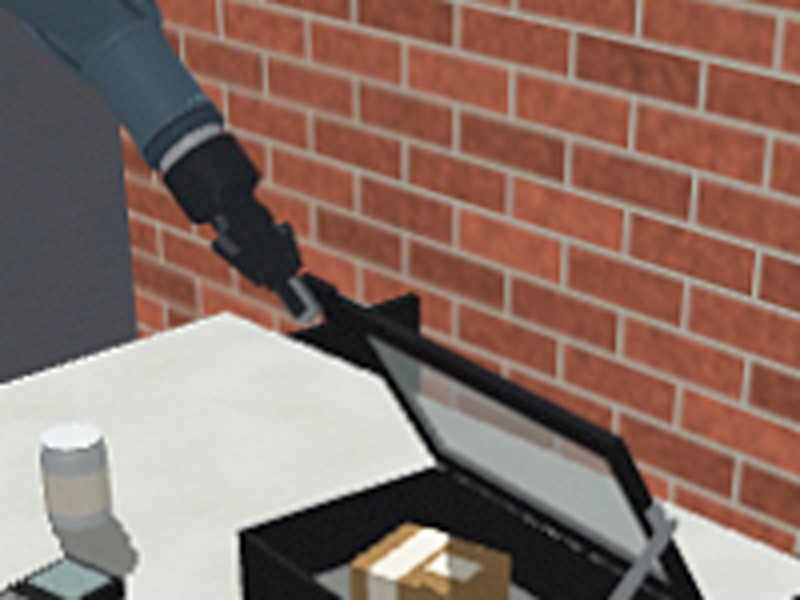

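The lid is at about 1.05 rad with the fingertip still under the ear at (305,305).

{"method": "jog_arm", "body": {"translation": [[-0.05, 0.17, 0.21], [-0.05, 0.17, 0.21], [-0.03, 0.24, 0.27], [0.0, 0.16, 0.16], [0.01, 0.14, 0.12], [0.01, 0.11, 0.1], [0, 0, 0]], "angular": [[0, 0, 0], [0, 0, 0], [0, 0, 0], [0, 0, 0], [0, 0, 0], [0, 0, 0], [0, 0, 0]]}}

```text
time: 6.2
position: [0.6721, 0.1988, 0.2711]
orientation: [0.231, 0.872, -1.154]
wrist_force: [0.5, 0.1, 0.3]
grip_width: -0.003
```

Run:
```python
from h import *
show()
c=cam("side"); crop(c,"pics/s7.png",230,50,430,200,4)
c=cam("top"); crop(c,"pics/t7.png",240,100,400,220,5)
```

```text
t 6.2 TIP case mm [ 76.6 206.6 295.7] x [ 0.203 -0.682 -0.703] y [ 0.816  0.514 -0.263] F(case) [0.5 0.1 0.3] g -0.0
q [-0.93  0.84  0.46  1.18  0.39  1.51 -0.08]
```

View pics/s7.png

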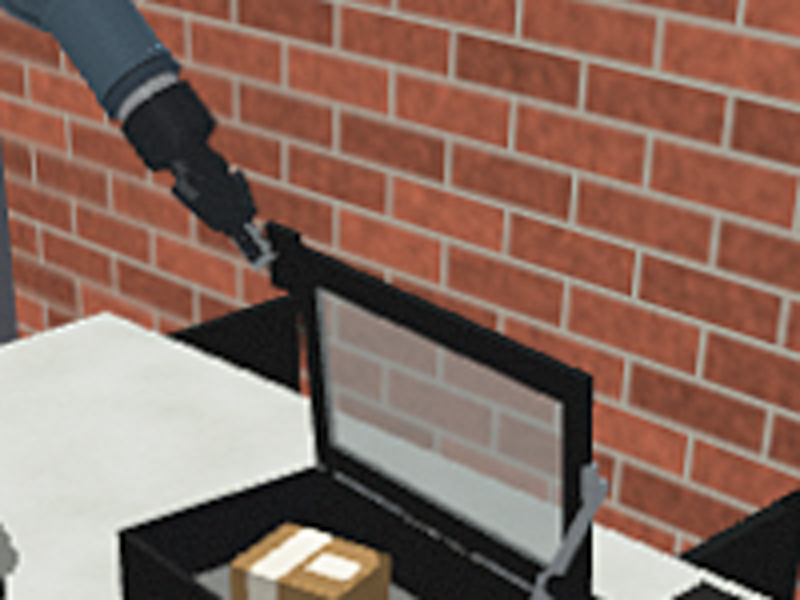

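View pics/t7.png

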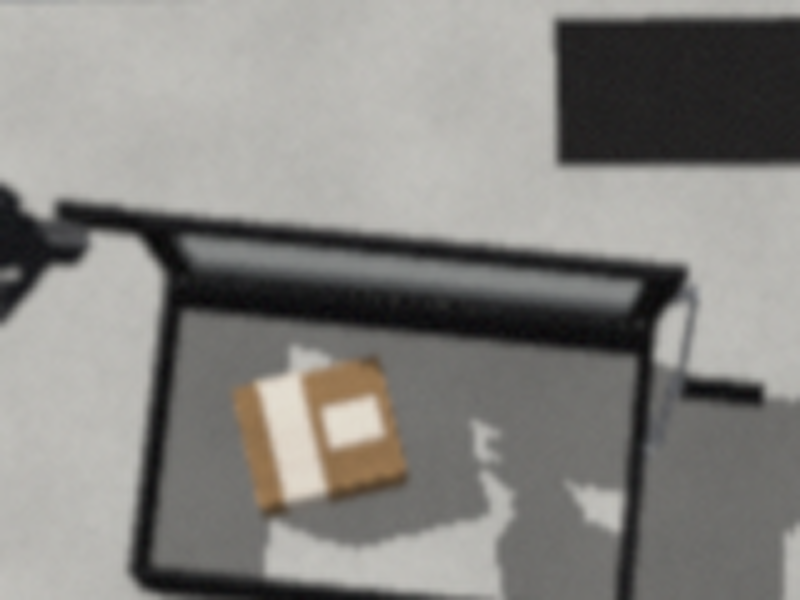

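The lid is up in both pictures. The knob runs from (685,388) to (762,393) in the top crop. I'll measure it.

Run:
```python
from h import *
c=cam("top");s=cam("side")
for z in(.15,.157): print(w2c(unproj(c,[(240+700/5,100+389/5),(240+761/5,100+394/5)],z)).round(1)if 0 else [w2c(q).round(1) for q in unproj(c,[(240+700/5,100+389/5),(240+761/5,100+394/5)],z)])
# lid top right free corner: case (110-220cos, -180, 100+220 sin)
for th in np.arange(1.2,1.56,.05):
    P=[c2w((110-220*np.cos(th)-10*np.sin(th)*k,y,100+220*np.sin(th)-0)) for y,k in((-180,0),(225,0))]
    print(round(th,2),((proj(c,P)-[240,100])*5).round().tolist(),((proj(s,P)-[230,50])*4).round().tolist())
crop(s,"pics/s8.png",350,140,410,230,8)
```

```text
[array([  51.4, -211.1,  150. ]), array([  52.1, -254.1,  150. ])]
[array([  49.8, -210.4,  157. ]), array([  50.5, -253.2,  157. ])]
1.2 [[678.0, 365.0], [47.0, 305.0]] [[529.0, 412.0], [211.0, 259.0]]
1.25 [[680.0, 348.0], [48.0, 287.0]] [[539.0, 404.0], [220.0, 253.0]]
1.3 [[681.0, 330.0], [49.0, 270.0]] [[550.0, 397.0], [230.0, 247.0]]
1.35 [[683.0, 313.0], [50.0, 253.0]] [[561.0, 390.0], [240.0, 242.0]]
1.4 [[685.0, 296.0], [52.0, 236.0]] [[571.0, 383.0], [249.0, 237.0]]
1.45 [[687.0, 279.0], [54.0, 219.0]] [[582.0, 378.0], [259.0, 233.0]]
1.5 [[688.0, 262.0], [56.0, 202.0]] [[592.0, 373.0], [269.0, 229.0]]
1.55 [[689.0, 245.0], [58.0, 185.0]] [[603.0, 369.0], [279.0, 226.0]]
```

View pics/s8.png

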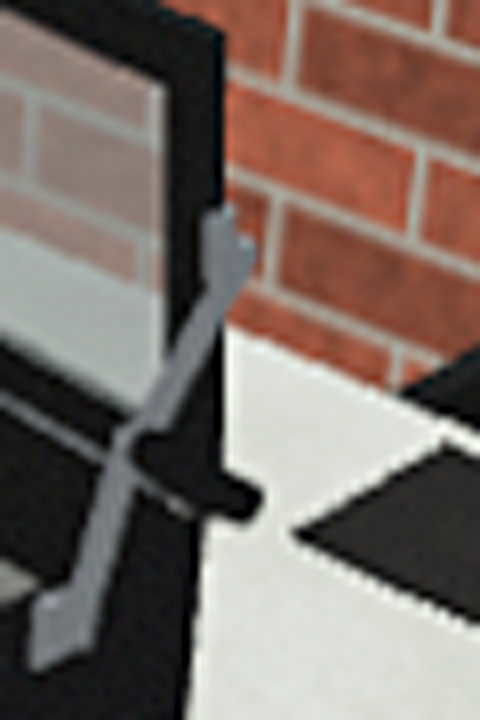

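Run:
```python
from h import *
show()
D=frame([0,0,-1],[1,0,0])
plan([((-70,225,300),None,3),((-60,-60,260),D,9),((10,-232,220),D,5),((18,-232,138),D,3)])
```

```text
t 6.4 TIP case mm [ 75.6 207.5 295.5] x [ 0.203 -0.681 -0.704] y [ 0.816  0.515 -0.263] F(case) [0.9 0.4 0. ] g 0.0
q [-0.93  0.83  0.46  1.18  0.39  1.51 -0.08]
n 3 mm/row 48.9 deg/row 0.0
n 9 mm/row 29.5 deg/row 6.52
n 5 mm/row 38.0 deg/row 0.06
n 3 mm/row 27.6 deg/row 0.03
T [[-0.25, -0.62, -0.47], [-0.25, -0.62, -0.47], [-0.25, -0.62, -0.47], [0.4, -0.22, 0.19], [0.38, -0.21, 0.24], [0.35, -0.19, 0.29], [0.32, -0.17, 0.33], [0.29, -0.15, 0.37]] 
A [[0.0, 0.0, 0.0], [0.0, 0.0, 0.0], [0.0, 0.0, 0.0], [0.5, 0.64, 0.03], [0.5, 0.64, 0.03], [0.5, 0.64, 0.03], [0.5, 0.64, 0.03], [0.5, 0.64, 0.03]]
T [[0.26, -0.12, 0.4], [0.22, -0.09, 0.43], [0.18, -0.06, 0.45], [0.14, -0.03, 0.47], [0.13, 0.23, 0.57], [0.13, 0.23, 0.57], [0.13, 0.23, 0.57], [0.13, 0.24, 0.57]] 
A [[0.5, 0.64, 0.03], [0.5, 0.64, 0.03], [0.5, 0.64, 0.03], [0.5, 0.64, 0.03], [0.01, 0.0, 0.0], [0.01, 0.0, 0.0], [0.01, 0.0, 0.0], [0.01, 0.0, 0.0]]
T [[0.13, 0.24, 0.57], [0.46, 0.05, 0.01], [0.46, 0.05, 0.01], [0.46, 0.05, 0.01]] 
A [[0.01, 0.0, 0.0], [0.0, 0.0, 0.0], [0.0, 0.0, 0.0], [0.0, 0.0, 0.0]]
```

{"method": "jog_arm", "body": {"translation": [[-0.25, -0.62, -0.47], [-0.25, -0.62, -0.47], [-0.25, -0.62, -0.47], [0.4, -0.22, 0.19], [0.38, -0.21, 0.24], [0.35, -0.19, 0.29], [0.32, -0.17, 0.33], [0.29, -0.15, 0.37]], "angular": [[0.0, 0.0, 0.0], [0.0, 0.0, 0.0], [0.0, 0.0, 0.0], [0.5, 0.64, 0.03], [0.5, 0.64, 0.03], [0.5, 0.64, 0.03], [0.5, 0.64, 0.03], [0.5, 0.64, 0.03]]}}

```text
time: 7.4
position: [0.5132, 0.087, 0.2482]
orientation: [0.809, 1.049, -1.252]
wrist_force: [0.6, -0.6, 0.7]
grip_width: 0.0
```

{"method": "jog_arm", "body": {"translation": [[0.26, -0.12, 0.4], [0.22, -0.09, 0.43], [0.18, -0.06, 0.45], [0.14, -0.03, 0.47], [0.13, 0.23, 0.57], [0.13, 0.23, 0.57], [0.13, 0.23, 0.57], [0.13, 0.24, 0.57]], "angular": [[0.5, 0.64, 0.03], [0.5, 0.64, 0.03], [0.5, 0.64, 0.03], [0.5, 0.64, 0.03], [0.01, 0.0, 0.0], [0.01, 0.0, 0.0], [0.01, 0.0, 0.0], [0.01, 0.0, 0.0]]}}

```text
time: 8.4
position: [0.5431, -0.1704, 0.1934]
orientation: [1.288, 1.156, -1.29]
wrist_force: [0.8, 0.4, 0.7]
grip_width: -0.0
```

Run:
```python
from h import *
show()
D=frame([0,0,-1],[1,0,0])
plan([((12,-232,210),D,1),((18,-232,138),D,3)])
c=cam("top"); crop(c,"pics/t9.png",240,100,400,220,5)
```

```text
t 8.4 TIP case mm [  -4.7 -198.1  228.4] x [-0.001 -0.001 -1.   ] y [ 1.    -0.001 -0.001] F(case) [0.7 0.5 0.7] g -0.0
q [-0.21  0.45  0.58  1.78 -0.29  1.    0.37]
n 1 mm/row 42.0 deg/row 0.06
n 3 mm/row 24.0 deg/row 0.02
T [[0.31, 0.28, 0.56], [0.4, 0.03, 0.0], [0.4, 0.03, 0.0], [0.4, 0.03, 0.0]] 
A [[0.0, 0.0, 0.0], [0.0, 0.0, 0.0], [0.0, 0.0, 0.0], [0.0, 0.0, 0.0]]
```

View pics/t9.png

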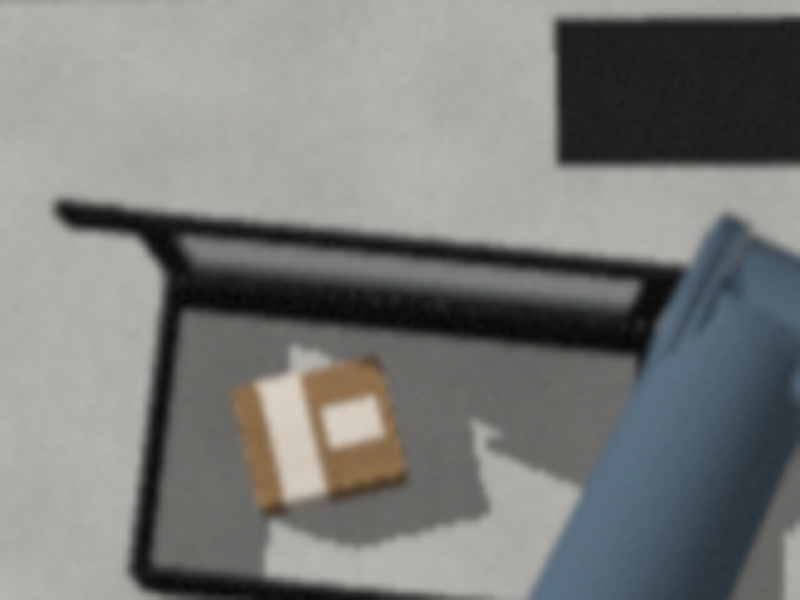

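The lid holds by itself and the carton hasn't moved. I'll descend in front of the knob and push.

{"method": "jog_arm", "body": {"translation": [[0.31, 0.28, 0.56], [0.4, 0.03, 0.0], [0.4, 0.03, 0.0], [0.4, 0.03, 0.0], [0, 0.15, 0], [0, 0.15, 0], [0, 0.12, 0], [0, 0, 0]], "angular": [[0, 0, 0], [0, 0, 0], [0, 0, 0], [0, 0, 0], [0, 0, 0], [0, 0, 0], [0, 0, 0], [0, 0, 0]]}}

```text
time: 9.45
position: [0.5875, -0.2083, 0.1035]
orientation: [1.289, 1.154, -1.289]
wrist_force: [0.6, 0.6, -0.0]
grip_width: -0.003
```

Run:
```python
from h import *
show()
c=cam("side"); crop(c,"pics/s10.png",320,90,440,210,5)
```

```text
t 9.45 TIP case mm [  43.5 -231.   138.5] x [ 0.001 -0.001 -1.   ] y [ 1.    -0.001  0.001] F(case) [ 0.5  0.6 -0. ] g -0.0
q [-0.09  0.65  0.52  1.71 -0.39  0.89  0.48]
```

View pics/s10.png

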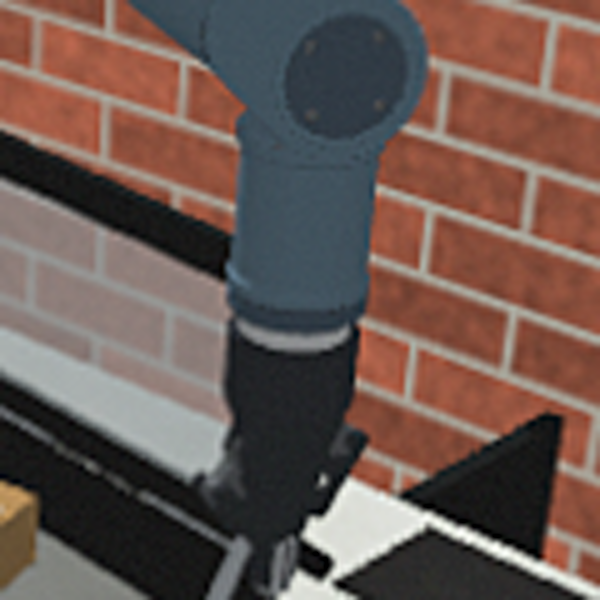

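{"method": "jog_arm", "body": {"translation": [[0, 0.08, 0], [0, 0.08, 0], [0, 0.06, 0], [0, 0, 0]], "angular": [[0, 0, 0], [0, 0, 0], [0, 0, 0], [0, 0, 0]]}}

```text
time: 10.0
position: [0.5939, -0.2089, 0.1019]
orientation: [1.287, 1.165, -1.298]
wrist_force: [-16.0, 4.0, 11.0]
grip_width: -0.002
```

Run:
```python
from h import *
show()
c=cam("side"); crop(c,"pics/s11.png",340,160,420,240,8)
```

```text
t 10.0 TIP case mm [  50.4 -231.   136.9] x [-0.012  0.002 -1.   ] y [ 1.    -0.003 -0.012] F(case) [-16.3   2.3  11. ] g -0.0
q [-0.09  0.67  0.52  1.68 -0.39  0.91  0.47]
```

View pics/s11.png

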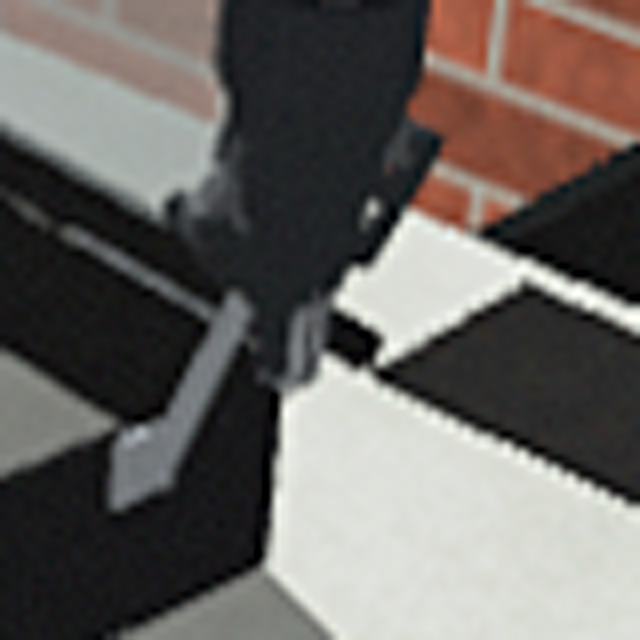

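```bash
cat >> h.py <<'E'
from scipy.optimize import brentq
def kneept(th,side=-1):
    A=np.array([110-130*np.cos(th),100+130*np.sin(th)]);P=np.array([30,85.]);d=A-P;L=np.linalg.norm(d);h=np.sqrt(max(82**2-L*L/4,0));n=np.array([-d[1],d[0]])/L
    return (A+P)/2+n*h*(-side)*-1 if False else (A+P)/2+ (n if side<0 else -n)*h
E
python3 - <<'E'
from h import *
s=cam("side")
for x in range(40,90,5):
    z=85+np.sqrt(82**2-(x-30)**2)
    P=[c2w((x,-253,z)),c2w((x,-189,z))]
    print(x,round(z),((proj(s,P)-[340,160])*8).round().tolist())
for th in np.arange(1.35,1.56,.03): print(th.round(2),kneept(th).round(1),kneept(th,1).round(1))
E
```

```text
40 166 [[308.0, 346.0], [188.0, 277.0]]
45 166 [[317.0, 343.0], [198.0, 275.0]]
50 165 [[326.0, 342.0], [207.0, 274.0]]
55 163 [[335.0, 341.0], [216.0, 273.0]]
60 161 [[344.0, 341.0], [225.0, 273.0]]
65 159 [[353.0, 342.0], [234.0, 274.0]]
70 157 [[362.0, 343.0], [243.0, 276.0]]
75 154 [[370.0, 346.0], [251.0, 279.0]]
80 150 [[378.0, 350.0], [260.0, 283.0]]
85 146 [[387.0, 355.0], [268.0, 288.0]]
1.35 [ 25.6 166.9] [ 85.9 145. ]
1.38 [ 30.2 167. ] [ 85.2 145.6]
1.41 [ 34.9 166.9] [ 84.3 146.5]
1.44 [ 40.  166.4] [ 83.1 147.5]
1.47 [ 45.4 165.5] [ 81.5 148.8]
1.5 [ 51.5 164.1] [ 79.3 150.6]
1.53 [ 59.4 161.6] [ 75.3 153.3]
```

{"method": "jog_arm", "body": {"translation": [[0, 0.1, 0], [0, 0, 0], [0, -0.4, 0], [0, -0.5, 0], [-0.9, -0.3, 0], [-0.9, -0.6, 0.3]], "angular": [[0, 0, 0], [0, 0, 0], [0, 0, 0], [0, 0, 0], [0, 0, 0], [0, 0, 0]]}}

```text
time: 10.85
position: [0.4993, -0.2141, 0.2082]
orientation: [1.287, 1.157, -1.288]
wrist_force: [1.0, -0.4, 0.8]
grip_width: 0.001
```

Run:
```python
from h import *
show()
c=cam("side"); crop(c,"pics/s12.png",340,130,440,230,6)
c=cam("top"); crop(c,"pics/t12.png",240,100,400,220,5)
```

```text
t 10.85 TIP case mm [ -43.5 -246.3  243.2] x [-0.001 -0.    -1.   ] y [ 1.     0.001 -0.001] F(case) [ 1.1 -0.3  0.8] g 0.0
q [-0.16  0.38  0.62  1.84 -0.26  1.    0.46]
```

View pics/s12.png

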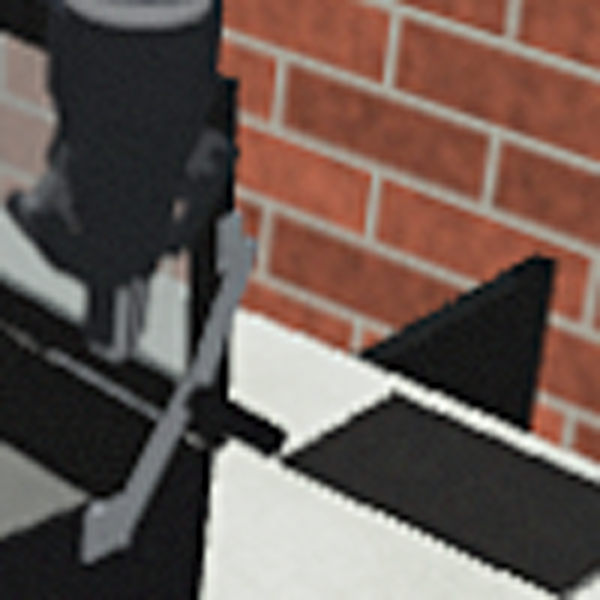

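View pics/t12.png

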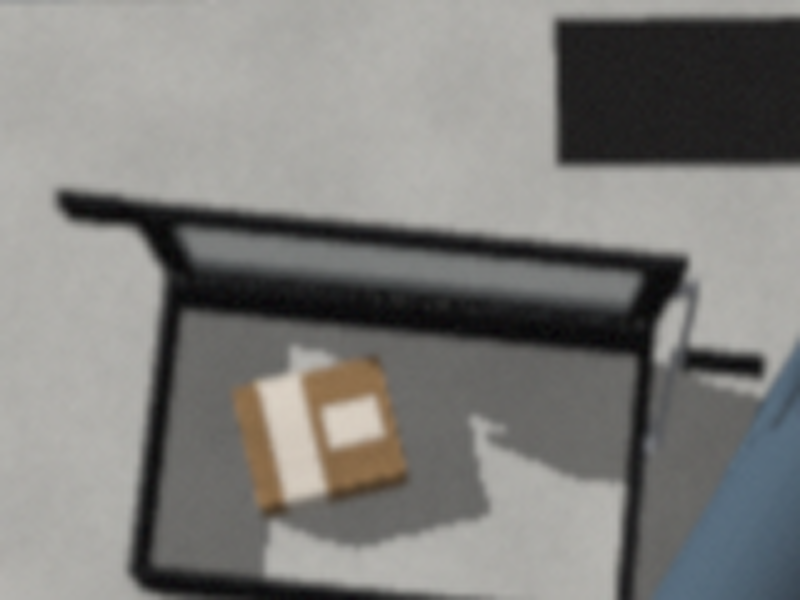

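Run:
```python
from h import *
c=cam("top");s=cam("side")
print([w2c(q).round(1) for q in unproj(c,[(240+700/5,100+361/5),(240+761/5,100+366/5)],.157)])
for n,z in ((0,(49.8)),):
  pass
for x in (50,62,65,68,71,74,77):
    z=85+np.sqrt(82**2-(x-30)**2)
    P=[c2w((x,-253,z)),c2w((x,-210,z))]
    print(x,((proj(c,P)-[240,100])*5).round(1).tolist(),((proj(s,P)-[340,130])*6).round(1).tolist())
crop(s,"pics/s13.png",350,160,400,230,10);crop(c,"pics/t13.png",350,150,410,200,12)
```

```text
[array([  69.8, -208.8,  157. ]), array([  70.5, -251.8,  157. ])]
50 [[762.2, 392.3], [700.8, 386.4]] [[244.7, 436.3], [184.0, 401.6]]
62 [[762.6, 376.8], [701.4, 370.9]] [[260.9, 435.7], [200.2, 401.2]]
65 [[762.6, 373.1], [701.5, 367.1]] [[264.8, 436.1], [204.1, 401.7]]
68 [[762.6, 369.4], [701.6, 363.4]] [[268.7, 436.8], [208.1, 402.4]]
71 [[762.6, 365.7], [701.6, 359.8]] [[272.6, 437.7], [211.9, 403.4]]
74 [[762.6, 362.2], [701.6, 356.2]] [[276.4, 439.0], [215.8, 404.7]]
77 [[762.5, 358.6], [701.6, 352.7]] [[280.1, 440.5], [219.6, 406.3]]
```

View pics/s13.png

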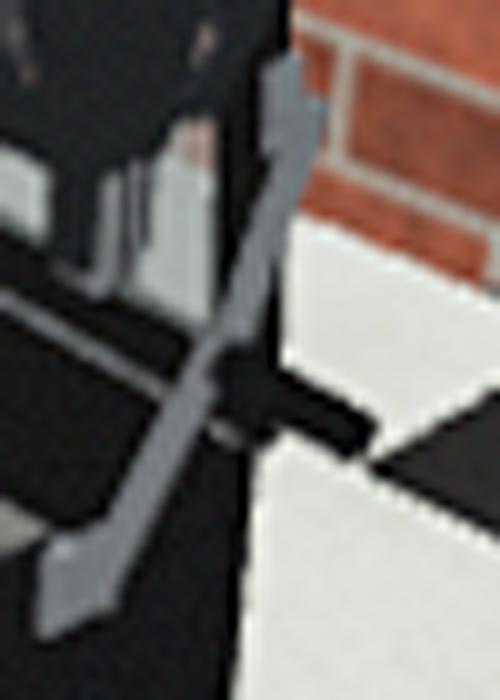

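View pics/t13.png

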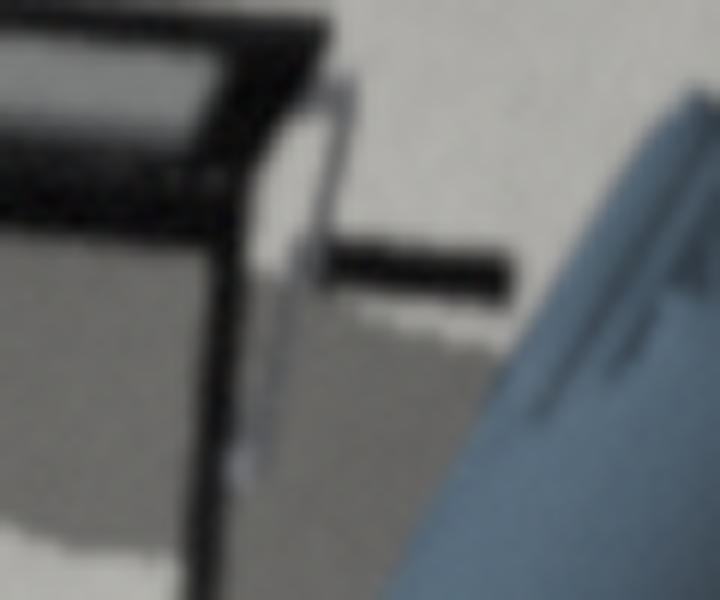

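Run:
```python
from h import *
s=cam("side");c=cam("top")
P=np.array([30,85.])
for off in (0,2,3.3,5,8,10):
    # find lid angle for over-centre offset
    L=2*np.sqrt(82**2-off**2)
    th=brentq(lambda t:np.hypot(110-130*np.cos(t)-30,100+130*np.sin(t)-85)-L,1.2,1.563)if off>0 or 1 else 0
    K=kneept(th,1); A=np.array([110-130*np.cos(th),100+130*np.sin(th)])
    f=lambda cm,o,k:[((proj(cm,c2w((q[0],-191,q[1])))[0]-o)*k) for q in (P,K,A)]
    a=f(s,[350,160],10); b=f(c,[350,150],12)
    print(off,round(th,3),K.round(1),"side",[x.round().tolist() for x in a],"slopes",round((a[1]-a[0])[0]/-(a[1]-a[0])[1],3),round((a[2]-a[1])[0]/-(a[2]-a[1])[1],3),"top",[x.round().tolist() for x in b])
```

```text
0 1.545 [ 68.4 157.5] side [[100.0, 583.0], [204.0, 346.0], [311.0, 104.0]] slopes 0.442 0.441 top [[263.0, 442.0], [299.0, 265.0], [338.0, 74.0]]
2 1.545 [ 70.1 156.5] side [[100.0, 583.0], [208.0, 347.0], [311.0, 104.0]] slopes 0.46 0.423 top [[263.0, 442.0], [299.0, 260.0], [338.0, 74.0]]
3.3 1.543 [ 71.1 155.9] side [[100.0, 583.0], [210.0, 348.0], [310.0, 104.0]] slopes 0.471 0.411 top [[263.0, 442.0], [299.0, 257.0], [337.0, 75.0]]
5 1.541 [ 72.5 155.1] side [[100.0, 583.0], [213.0, 349.0], [310.0, 105.0]] slopes 0.485 0.395 top [[263.0, 442.0], [299.0, 253.0], [337.0, 76.0]]
8 1.533 [ 74.7 153.8] side [[100.0, 583.0], [218.0, 351.0], [307.0, 106.0]] slopes 0.509 0.366 top [[263.0, 442.0], [299.0, 247.0], [337.0, 80.0]]
10 1.526 [ 76.  152.9] side [[100.0, 583.0], [221.0, 352.0], [305.0, 107.0]] slopes 0.524 0.345 top [[263.0, 442.0], [299.0, 243.0], [337.0, 83.0]]
```

The links bow to the rear: the side-view slopes are about 0.6 below the knee and 0.38 above, against 0.44 for both if straight. The knob is at x ≈ 71–73 mm and the push met a stop at 16 N, so the stay is locked. Next is the carton: turn the jaws along case y, open them partly, and go in front of the carton.

Run:
```python
from h import *
show()
D=frame([0,0,-1],[0,1,0])
plan([((-84,54,200),D,11),((-84,54,115),D,2),((-84,54,57),D,2)])
```

```text
t 11.15 TIP case mm [ -43.9 -246.6  241. ] x [-0.002  0.    -1.   ] y [ 1.    -0.001 -0.002] F(case) [-0.5  0.2 -0.7] g -0.0
q [-0.16  0.39  0.62  1.84 -0.26  1.    0.46]
n 11 mm/row 27.8 deg/row 8.19
n 2 mm/row 43.3 deg/row 0.15
n 2 mm/row 29.0 deg/row 0.03
T [[0.06, -0.06, -0.46], [0.06, 0.0, -0.46], [0.06, 0.07, -0.45], [0.06, 0.13, -0.44], [0.06, 0.19, -0.42], [0.06, 0.25, -0.38], [0.06, 0.3, -0.34], [0.06, 0.35, -0.3]] 
A [[-1.02, 0.0, 0.0], [-1.02, 0.0, 0.0], [-1.02, 0.0, 0.0], [-1.02, 0.0, 0.0], [-1.02, 0.0, 0.0], [-1.02, 0.0, 0.0], [-1.02, 0.0, 0.0], [-1.02, 0.0, 0.0]]
T [[0.06, 0.39, -0.25], [0.06, 0.42, -0.19], [0.06, 0.44, -0.13], [0.72, 0.0, 0.01], [0.72, 0.0, 0.01], [0.48, 0.0, 0.0], [0.48, 0.0, 0.0]] 
A [[-1.02, 0.0, 0.0], [-1.02, 0.0, 0.0], [-1.02, 0.0, 0.0], [-0.02, -0.01, 0.0], [-0.02, -0.01, 0.0], [0.0, 0.0, 0.0], [0.0, 0.0, 0.0]]
```

{"method": "jog_arm", "body": {"translation": [[0.06, -0.06, -0.46], [0.06, 0.0, -0.46], [0.06, 0.07, -0.45], [0.06, 0.13, -0.44], [0.06, 0.19, -0.42], [0.06, 0.25, -0.38], [0.06, 0.3, -0.34], [0.06, 0.35, -0.3]], "angular": [[-1, 0, 0], [-1, 0, 0], [-1, 0, 0], [-1, 0, 0], [-1, 0, 0], [-1, 0, 0], [-1, 0, 0], [-1, 0, 0]], "hand": 50}}

```text
time: 12.15
position: [0.4944, 0.0065, 0.1763]
orientation: [0.436, 1.53, -0.439]
wrist_force: [0.6, -0.6, 0.4]
grip_width: 0.592
```

{"method": "jog_arm", "body": {"translation": [[0.06, 0.39, -0.25], [0.06, 0.42, -0.19], [0.06, 0.44, -0.13], [0, 0, 0]], "angular": [[-1, 0, 0], [-1, 0, 0], [-1, 0, 0], [-0.25, 0, 0]]}}

```text
time: 12.65
position: [0.4936, 0.0909, 0.1654]
orientation: [0.081, 1.574, -0.081]
wrist_force: [0.0, -0.4, 0.7]
grip_width: 0.582
```

Run:
```python
from h import *
show()
D=frame([0,0,-1],[0,1,0])
plan([((-84,54,115),D,2),((-84,54,57),D,2)])
c=cam("side"); crop(c,"pics/s14.png",220,90,420,240,4)
c=cam("wrist"); cv2.imwrite("pics/w14.png",c["img"][:,:,::-1])
```

```text
t 12.65 TIP case mm [-81.9  56.3 200.4] x [-0.005 -0.    -1.   ] y [-0.005  1.    -0.   ] F(case) [ 0.1 -0.4  0.7] g 0.58
q [-0.41  0.33  0.17  1.96 -0.07  0.87  1.27]
n 2 mm/row 42.7 deg/row 0.2
n 2 mm/row 29.1 deg/row 0.03
T [[0.71, -0.02, -0.01], [0.71, -0.02, -0.01], [0.49, 0.0, 0.0], [0.49, 0.0, 0.0]] 
A [[0.02, -0.02, 0.0], [0.02, -0.02, 0.0], [0.0, 0.0, 0.0], [0.0, 0.0, 0.0]]
```

View pics/s14.png

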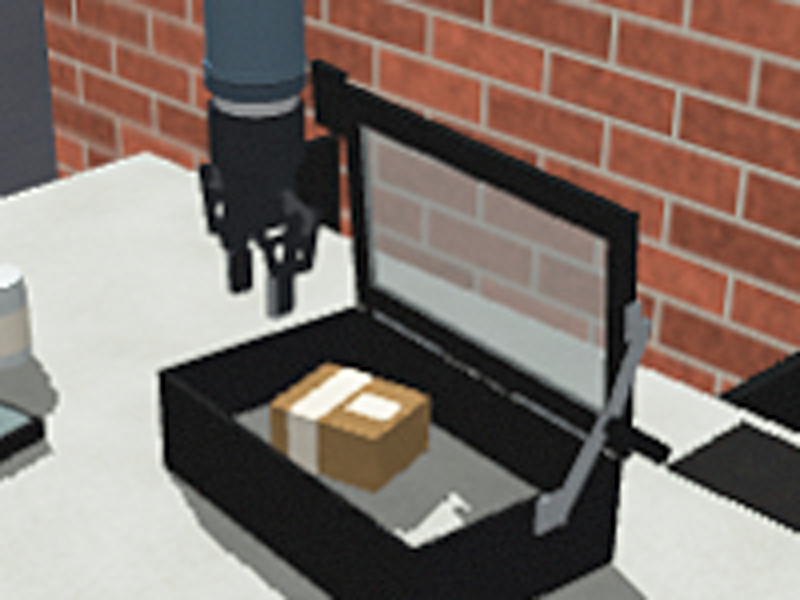

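View pics/w14.png

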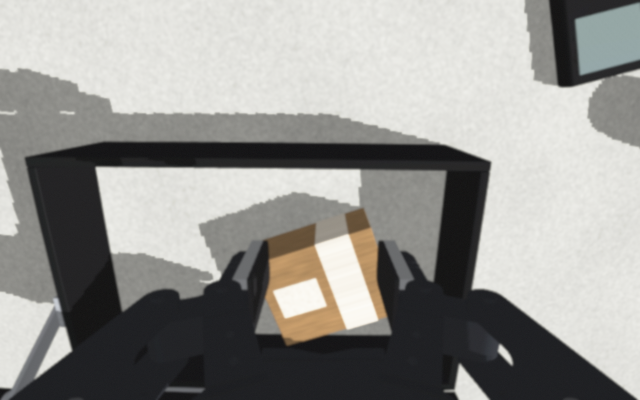

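Run:
```python
from h import *
s=cam("side")
for t in (200,205,210):
  print(t,((proj(s,[c2w((-82,56-29,t)),c2w((-82,56+29,t))])-[220,90])*4).round().tolist())
```

```text
200 [[280.0, 321.0], [239.0, 296.0]]
205 [[279.0, 316.0], [238.0, 290.0]]
210 [[279.0, 310.0], [238.0, 285.0]]
```

The tip model checks out: half open, the tips sit about 5 mm farther back. I'll descend and push to the rear.

{"method": "jog_arm", "body": {"translation": [[0.71, -0.02, -0.02], [0.71, -0.02, -0.02], [0.5, 0, 0], [0.53, 0, 0], [0, 0, 0.25], [0, 0, 0.25], [0, 0, 0.25]], "angular": [[0.02, -0.02, 0], [0.02, -0.02, 0], [0, 0, 0], [0, 0, 0], [0, 0, 0], [0, 0, 0], [0, 0, 0]]}}

```text
time: 13.68
position: [0.5389, 0.0804, 0.0215]
orientation: [0.091, 1.563, -0.091]
wrist_force: [-0.8, 0.4, -0.0]
grip_width: 0.581
```

Run:
```python
from h import *
show()
c=cam("side"); crop(c,"pics/s15.png",220,90,420,240,4)
```

```text
t 13.68 TIP case mm [-36.1  50.7  56.5] x [ 0.006  0.    -1.   ] y [0.008 1.    0.   ] F(case) [-0.9  0.3 -0. ] g 0.58
q [-0.34  0.61  0.13  1.94 -0.13  0.59  1.34]
```

View pics/s15.png

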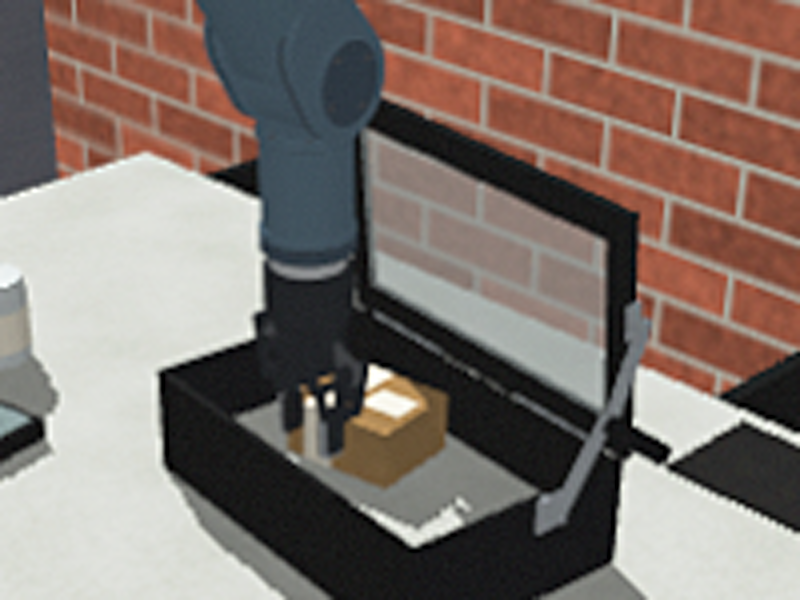

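{"method": "jog_arm", "body": {"translation": [[0, 0, 0.2], [0, 0, 0.2], [0, 0, 0.2], [0, 0, 0]], "angular": [[0, 0, 0], [0, 0, 0], [0, 0, 0], [0, 0, 0]]}}

```text
time: 14.22
position: [0.5741, 0.076, 0.0205]
orientation: [0.09, 1.563, -0.091]
wrist_force: [0.2, -0.0, -0.4]
grip_width: 0.587
```

Run:
```python
from h import *
show()
c=cam("side"); crop(c,"pics/s16.png",220,90,420,240,4)
c=cam("top"); crop(c,"pics/t16.png",240,100,400,220,5)
```

```text
t 14.22 TIP case mm [-0.7 50.1 55.5] x [ 0.006 -0.    -1.   ] y [ 0.008  1.    -0.   ] F(case) [ 0.2 -0.  -0.4] g 0.59
q [-0.31  0.66  0.14  1.85 -0.14  0.64  1.36]
```

View pics/s16.png

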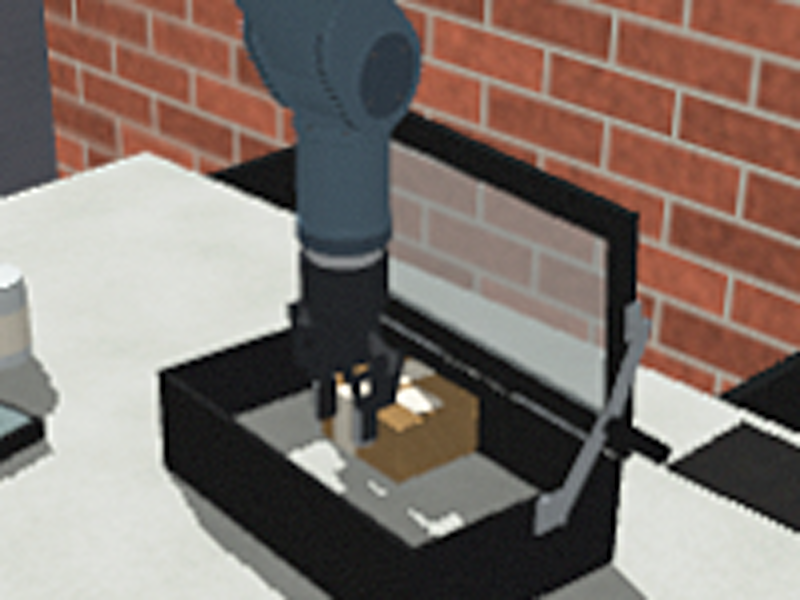

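View pics/t16.png

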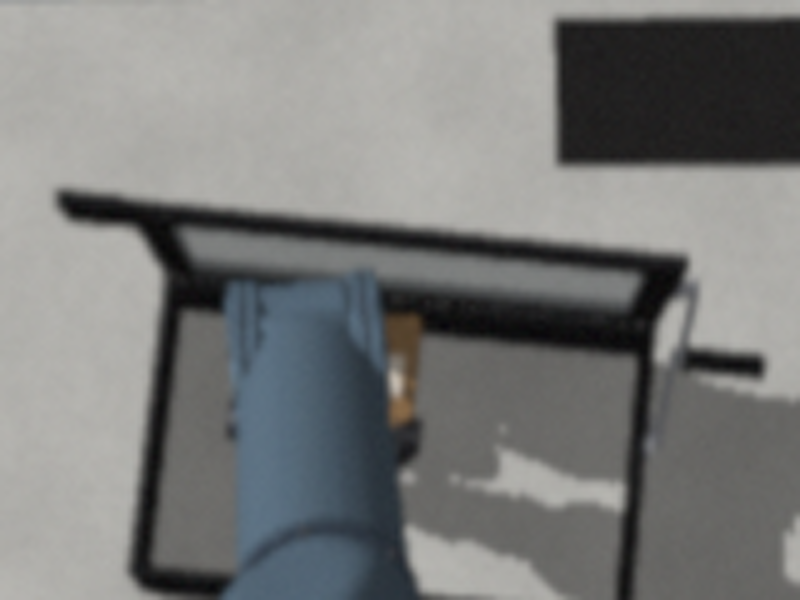

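Run:
```python
from h import *
c=cam("top")
print([w2c(q).round(1) for q in unproj(c,[(240+422/5,100+316/5),(240+416/5,100+428/5)],.085)])
D=frame([0,0,-1],[0,1,0])
plan([((-20,50,57),D,1),((-20,40,135),D,2),((42,-45,135),D,3),((42,-45,55),D,2),((42,10,55),D,2)])
```

```text
[array([100.7, -10.9,  85. ]), array([ 17.2, -14.5,  85. ])]
n 1 mm/row 18.1 deg/row 0.51
n 2 mm/row 39.3 deg/row 0.03
n 3 mm/row 35.2 deg/row 0.02
n 2 mm/row 40.1 deg/row 0.03
n 2 mm/row 27.4 deg/row 0.03
T [[-0.03, 0.0, -0.3], [-0.65, -0.08, 0.0], [-0.65, -0.08, 0.0], [0.0, -0.48, 0.34], [0.0, -0.48, 0.34], [0.0, -0.48, 0.34], [0.67, 0.01, 0.01], [0.67, 0.01, 0.01]] 
A [[-0.06, 0.03, 0.0], [0.0, 0.0, 0.0], [0.0, 0.0, 0.0], [0.0, 0.0, 0.0], [0.0, 0.0, 0.0], [0.0, 0.0, 0.0], [0.0, 0.0, 0.0], [0.0, 0.0, 0.0]]
T [[0.0, 0.46, 0.0], [0.0, 0.46, 0.0]] 
A [[0.0, 0.0, 0.0], [0.0, 0.0, 0.0]]
```

Run:
```python
from h import *
c=cam("top")
for z in (.25,.3,.35,.4): print(z,[w2c(q).round(0) for q in unproj(c,[(240+365/5,100+270/5),(240+240/5,100+280/5)],z)])
s=cam("side")
for z in (.25,.3,.35,.4): print(z,((proj(s,c2w((-1,50,z)))-[220,90])*4).round())
```

```text
0.25 [array([ 87.,  27., 250.]), array([ 72., 109., 250.])]
0.3 [array([ 74.,  25., 300.]), array([ 60., 104., 300.])]
0.35 [array([ 61.,  23., 350.]), array([ 47.,  99., 350.])]
0.4 [array([ 47.,  20., 400.]), array([ 34.,  94., 400.])]
0.25 [[343. 487.]]
0.3 [[343. 487.]]
0.35 [[343. 487.]]
0.4 [[343. 487.]]
```

{"method": "jog_arm", "body": {"translation": [[-0.03, 0.0, -0.35], [-0.65, -0.08, 0.0], [-0.65, -0.08, 0.0], [0.0, -0.55, 0.33], [0.0, -0.6, 0.33], [0.0, -0.6, 0.33], [0.67, 0.01, 0.01], [0.67, 0.01, 0.01]], "angular": [[-0.06, 0.03, 0.0], [0.0, 0.0, 0.0], [0.0, 0.0, 0.0], [0.0, 0.0, 0.0], [0.0, 0.0, 0.0], [0.0, 0.0, 0.0], [0.0, 0.0, 0.0], [0.0, 0.0, 0.0]], "hand": 0}}

```text
time: 15.48
position: [0.6003, -0.0412, 0.0193]
orientation: [0.085, 1.568, -0.085]
wrist_force: [-0.3, 0.8, 0.1]
grip_width: -0.002
```

Run:
```python
from h import *
show()
c=cam("side"); crop(c,"pics/s17.png",220,90,420,240,4)
c=cam("top"); crop(c,"pics/t17.png",240,100,400,220,5)
```

```text
t 15.47 TIP case mm [ 38.2 -63.6  54.3] x [ 0.001 -0.    -1.   ] y [ 0.  1. -0.] F(case) [-0.4  0.8  0.1] g -0.0
q [-0.11  0.69  0.15  1.78 -0.15  0.68  1.58]
```

View pics/s17.png

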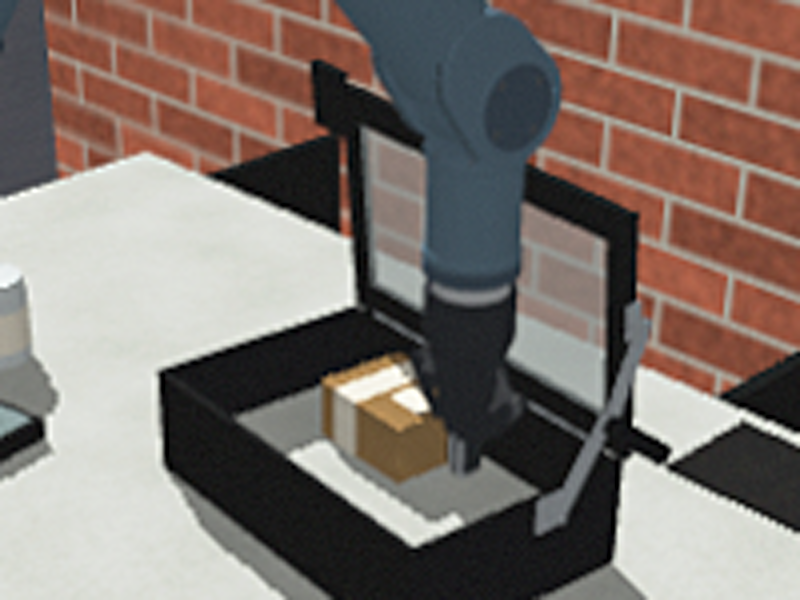

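View pics/t17.png

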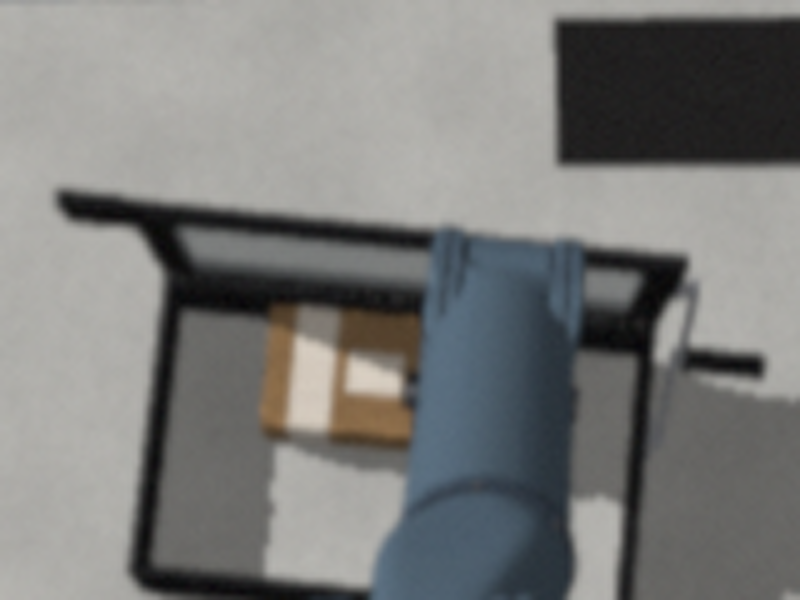

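The carton is square and near the rear wall. The finger is to its right. Now I'll push left.

{"method": "jog_arm", "body": {"translation": [[0, 0.4, 0], [0, 0.3, 0], [0, 0.3, 0], [0, 0.3, 0], [0, 0.25, 0], [0, 0.2, 0], [0, 0.08, 0], [0, 0, 0]], "angular": [[0, 0, 0], [0, 0, 0], [0, 0, 0], [0, 0, 0], [0, 0, 0], [0, 0, 0], [0, 0, 0], [0, 0, 0]]}}

```text
time: 16.58
position: [0.6115, 0.0697, 0.0196]
orientation: [0.084, 1.569, -0.083]
wrist_force: [0.7, -0.1, 0.2]
grip_width: 0.002
```

Run:
```python
from h import *
show()
c=cam("side"); crop(c,"pics/s18.png",220,90,420,240,4)
c=cam("top"); crop(c,"pics/t18.png",240,100,400,220,5)
```

```text
t 16.57 TIP case mm [37.4 47.9 54.6] x [-0.     0.001 -1.   ] y [-0.002  1.     0.001] F(case) [0.7 0.  0.2] g 0.0
q [-0.3   0.71  0.15  1.74 -0.16  0.7   1.4 ]
```

View pics/s18.png

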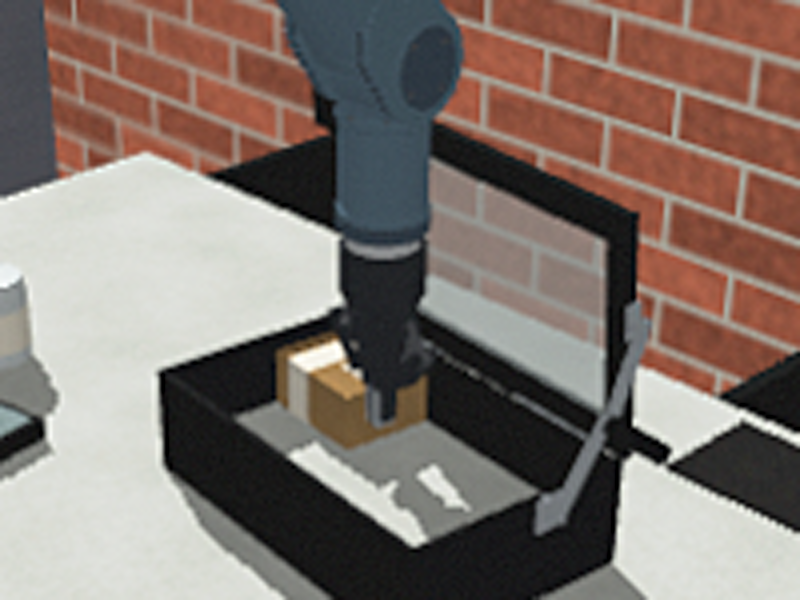

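View pics/t18.png

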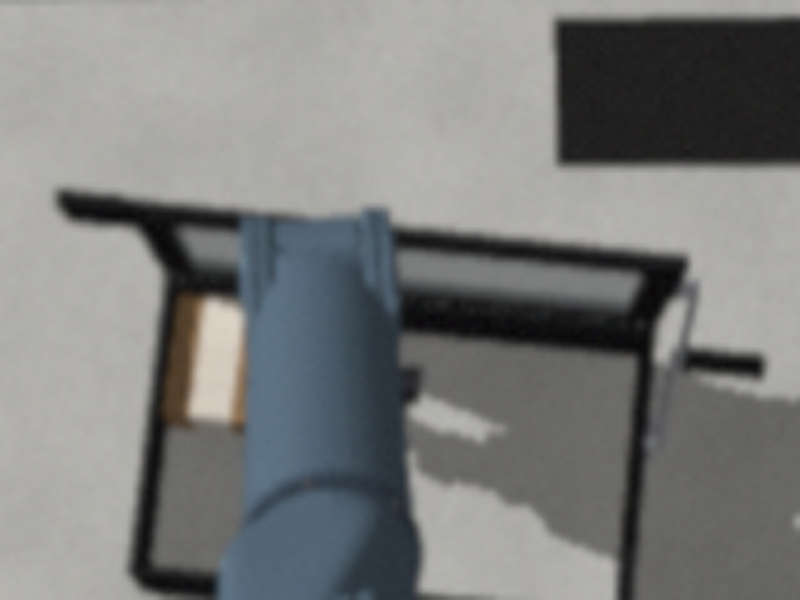

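The carton is at the left wall, but there's no contact force yet. I'll nudge until it firms up.

{"method": "jog_arm", "body": {"translation": [[0, 0.05, 0], [0, 0.04, 0], [0, 0, 0]], "angular": [[0, 0, 0], [0, 0, 0], [0, 0, 0]]}}

```text
time: 17.05
position: [0.6121, 0.0709, 0.0195]
orientation: [0.083, 1.569, -0.089]
wrist_force: [-0.6, -6.9, 0.7]
grip_width: -0.0
```

Run:
```python
from h import *
show()
```

```text
t 17.05 TIP case mm [37.9 49.3 54.5] x [-0.    -0.004 -1.   ] y [ 0.001  1.    -0.004] F(case) [ 0.1 -7.   0.7] g -0.0
q [-0.3   0.71  0.16  1.74 -0.15  0.7   1.4 ]
```

Run:
```python
from h import *
D=frame([0,0,-1],[0,1,0])
plan([((34,25,57),D,1),((20,20,135),D,2),((-35,105,135),D,3),((-35,105,52),D,2)])
```

```text
n 1 mm/row 24.6 deg/row 0.21
n 2 mm/row 39.7 deg/row 0.02
n 3 mm/row 33.6 deg/row 0.01
n 2 mm/row 41.5 deg/row 0.02
T [[-0.04, -0.4, -0.06], [-0.65, -0.04, -0.12], [-0.65, -0.04, -0.12], [0.0, 0.47, -0.3], [0.0, 0.47, -0.3], [0.0, 0.47, -0.3], [0.69, 0.0, -0.01], [0.69, 0.0, -0.01]] 
A [[-0.01, 0.0, 0.03], [0.0, 0.0, 0.0], [0.0, 0.0, 0.0], [0.0, 0.0, 0.0], [0.0, 0.0, 0.0], [0.0, 0.0, 0.0], [0.0, 0.0, 0.0], [0.0, 0.0, 0.0]]
```

{"method": "jog_arm", "body": {"translation": [[-0.04, -0.45, -0.06], [-0.65, -0.04, -0.12], [-0.65, -0.04, -0.12], [0.0, 0.48, -0.31], [0.0, 0.48, -0.31], [0.0, 0.48, -0.3], [0.69, 0.0, 0], [0.69, 0.0, 0]], "angular": [[0.0, 0.0, 0.0], [0.0, 0.0, 0.0], [0.0, 0.0, 0.0], [0.0, 0.0, 0.0], [0.0, 0.0, 0.0], [0.0, 0.0, 0.0], [0.0, 0.0, 0.0], [0.0, 0.0, 0.0]], "hand": 50}}

```text
time: 18.05
position: [0.5455, 0.1378, 0.0169]
orientation: [0.084, 1.568, -0.082]
wrist_force: [1.0, -0.6, -0.8]
grip_width: 0.583
```

{"method": "jog_arm", "body": {"translation": [[0, 0, 0.2], [0, 0, 0.2], [0, 0, 0.15], [0, 0, 0.05], [0, 0, 0]], "angular": [[0, 0, 0], [0, 0, 0], [0, 0, 0], [0, 0, 0], [0, 0, 0]]}}

```text
time: 18.68
position: [0.5814, 0.1324, 0.0178]
orientation: [0.084, 1.569, -0.084]
wrist_force: [0.1, 0.5, -0.7]
grip_width: 0.584
```

Run:
```python
from h import *
show()
c=cam("side"); crop(c,"pics/s19.png",220,90,420,240,4)
```

```text
t 18.68 TIP case mm [  0.7 107.   52.8] x [ 0.001  0.    -1.   ] y [-0.001  1.     0.   ] F(case) [ 0.   0.5 -0.7] g 0.58
q [-0.4   0.69  0.14  1.8  -0.15  0.67  1.29]
```

View pics/s19.png

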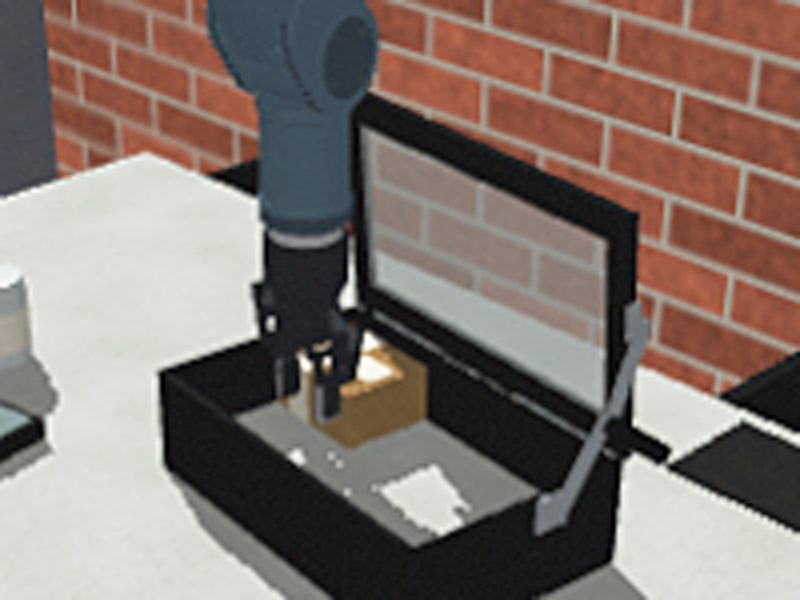

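{"method": "jog_arm", "body": {"translation": [[0, 0, 0.05], [0, 0, 0.05], [0, 0, 0]], "angular": [[0, 0, 0], [0, 0, 0], [0, 0, 0]]}}

```text
time: 19.1
position: [0.5815, 0.1321, 0.0166]
orientation: [0.083, 1.58, -0.085]
wrist_force: [-12.5, 1.0, 9.7]
grip_width: 0.587
```

Run:
```python
from h import *
show()
```

```text
t 19.1 TIP case mm [  1.2 106.7  51.6] x [-0.01  -0.002 -1.   ] y [-0.001  1.    -0.002] F(case) [-12.5  -0.3   9.7] g 0.59
q [-0.4   0.69  0.14  1.79 -0.15  0.68  1.29]
```

Firm contact of 12 N holds the carton against the rear wall. I'll back off and turn the jaws back on the way to the knob's rear side.

Run:
```python
from h import *
D0=frame([0,0,-1],[0,1,0]);D=frame([0,0,-1],[1,0,0])
plan([((-35,106,55),D0,1),((-40,95,200),D0,3),((-20,-250,260),D,12)])
```

```text
n 1 mm/row 36.0 deg/row 0.61
n 3 mm/row 48.5 deg/row 0.01
n 12 mm/row 29.2 deg/row 7.5
T [[-0.05, -0.01, -0.6], [-0.81, -0.06, -0.03], [-0.81, -0.06, -0.03], [-0.81, -0.06, -0.03], [-0.08, -0.48, 0.03], [-0.08, -0.47, 0.09], [-0.08, -0.46, 0.15], [-0.08, -0.43, 0.21]] 
A [[0.01, -0.07, 0.01], [0.0, 0.0, 0.0], [0.0, 0.0, 0.0], [0.0, 0.0, 0.0], [0.94, 0.0, 0.0], [0.94, 0.0, 0.0], [0.94, 0.0, 0.0], [0.94, 0.0, 0.0]]
T [[-0.08, -0.4, 0.27], [-0.08, -0.36, 0.32], [-0.08, -0.32, 0.36], [-0.08, -0.27, 0.4], [-0.08, -0.21, 0.43], [-0.08, -0.16, 0.45], [-0.08, -0.1, 0.47], [-0.08, -0.03, 0.48]] 
A [[0.94, 0.0, 0.0], [0.94, 0.0, 0.0], [0.94, 0.0, 0.0], [0.94, 0.0, 0.0], [0.94, 0.0, 0.0], [0.94, 0.0, 0.0], [0.94, 0.0, 0.0], [0.94, 0.0, 0.0]]
```

{"method": "jog_arm", "body": {"translation": [[-0.05, -0.01, -0.6], [-0.81, -0.06, -0.03], [-0.81, -0.06, -0.03], [-0.81, -0.06, -0.03], [-0.08, -0.48, 0.03], [-0.08, -0.47, 0.09], [-0.08, -0.46, 0.15], [-0.08, -0.43, 0.21]], "angular": [[0.01, -0.07, 0.01], [0.0, 0.0, 0.0], [0.0, 0.0, 0.0], [0.0, 0.0, 0.0], [0.94, 0.0, 0.0], [0.94, 0.0, 0.0], [0.94, 0.0, 0.0], [0.94, 0.0, 0.0]]}}

```text
time: 20.1
position: [0.5371, 0.0088, 0.1855]
orientation: [0.501, 1.503, -0.496]
wrist_force: [0.2, -0.4, 0.7]
grip_width: 0.585
```

{"method": "jog_arm", "body": {"translation": [[-0.08, -0.4, 0.27], [-0.08, -0.36, 0.32], [-0.08, -0.32, 0.36], [-0.08, -0.27, 0.4], [-0.08, -0.21, 0.43], [-0.08, -0.16, 0.45], [-0.08, -0.1, 0.47], [-0.08, -0.03, 0.48]], "angular": [[0.94, 0.0, 0.0], [0.94, 0.0, 0.0], [0.94, 0.0, 0.0], [0.94, 0.0, 0.0], [0.94, 0.0, 0.0], [0.94, 0.0, 0.0], [0.94, 0.0, 0.0], [0.94, 0.0, 0.0]], "hand": 0}}

```text
time: 21.1
position: [0.5257, -0.2217, 0.2238]
orientation: [1.3, 1.145, -1.287]
wrist_force: [0.2, 0.2, 0.1]
grip_width: 0.002
```

Run:
```python
from h import *
show()
D=frame([0,0,-1],[1,0,0])
plan([((0,-252,270),D,1),((115,-252,250),D,3),((115,-241,137),D,4)])
c=cam("top"); crop(c,"pics/t20.png",240,100,400,220,5)
```

```text
t 21.1 TIP case mm [ -16.9 -251.1  258.8] x [ 0.01   0.001 -1.   ] y [ 1.    -0.008  0.01 ] F(case) [0.2 0.2 0.1] g 0.0
q [-0.17  0.42  0.65  1.76 -0.29  1.05  0.47]
n 1 mm/row 20.0 deg/row 0.74
n 3 mm/row 38.8 deg/row 0.0
n 4 mm/row 28.4 deg/row 0.0
T [[-0.18, 0.28, 0.01], [0.11, 0.64, 0.0], [0.11, 0.64, 0.0], [0.11, 0.64, 0.0], [0.47, 0.0, -0.05], [0.47, 0.0, -0.05], [0.47, 0.0, -0.05], [0.47, 0.0, -0.05]] 
A [[-0.06, -0.01, -0.07], [0.0, 0.0, 0.0], [0.0, 0.0, 0.0], [0.0, 0.0, 0.0], [0.0, 0.0, 0.0], [0.0, 0.0, 0.0], [0.0, 0.0, 0.0], [0.0, 0.0, 0.0]]
```

View pics/t20.png

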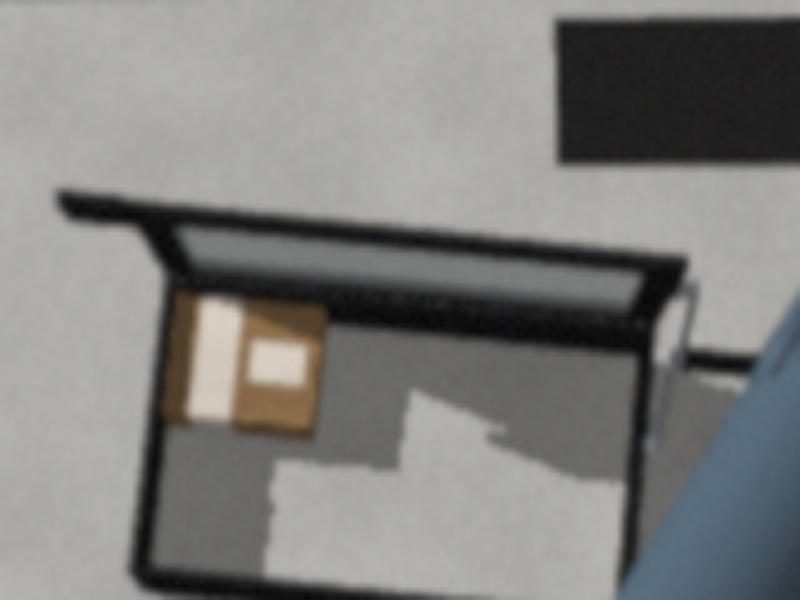

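Run:
```python
from h import *
c=cam("top")
m=lambda a:[(240+u/5,100+v/5) for u,v in a]
print("carton",[w2c(q).round(1) for q in unproj(c,m([(163,424),(313,438),(328,308)]),.085)])
# ref: case rim inner corner predictions
P=[c2w(q) for q in [(12,172,85),(12,62,85),(102,62,85)]]
print("pred snug",((proj(c,P)-[240,100])*5).round(1).tolist())
```

```text
carton [array([  2.4, 168.4,  85. ]), array([ 2.6, 59. , 85. ]), array([100. ,  58.1,  85. ])]
pred snug [[159.6, 410.6], [310.2, 425.0], [323.0, 304.9]]
```

Run:
```python
from h import *
c=cam("top")
m=lambda a:[(240+u/5,100+v/5) for u,v in a]
print("carton bottom",[w2c(q).round(1) for q in unproj(c,m([(163,424),(313,438)]),.03)])
P=[c2w(q) for q in [(12,172,30),(12,62,30)]]
print("pred snug",((proj(c,P)-[240,100])*5).round(1).tolist())
crop(c,"pics/t21.png",265,150,315,195,15)
```

```text
carton bottom [array([ 13., 175.,  30.]), array([13.2, 62.2, 30. ])]
pred snug [[166.8, 425.7], [313.1, 439.6]]
```

View pics/t21.png

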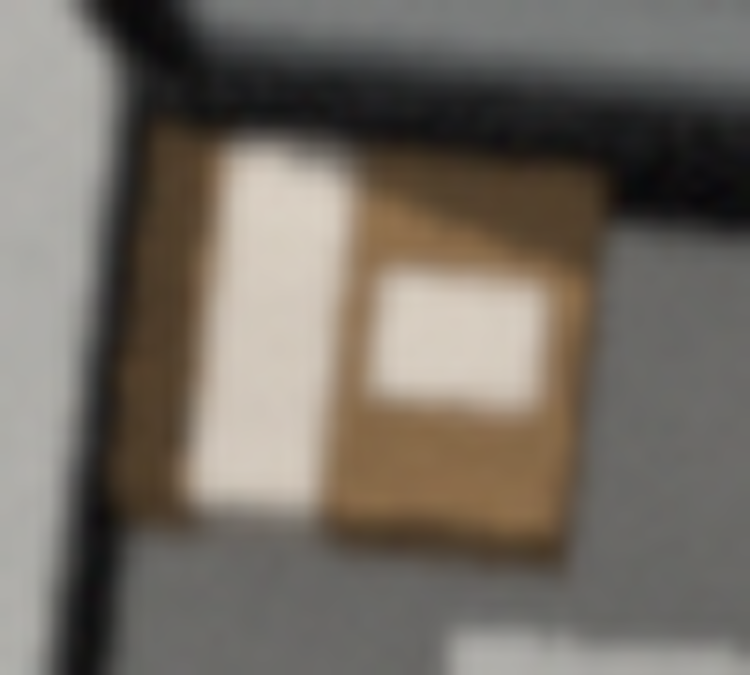

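The carton's front bottom edge is at x = 13 mm, against 12 mm when snug. Its right edge is at y = 62 mm, and it's square. Now to the rear side of the knob.

{"method": "jog_arm", "body": {"translation": [[-0.18, 0.28, 0.05], [0.11, 0.64, 0.0], [0.11, 0.64, 0.0], [0.11, 0.64, 0.0], [0.47, 0.0, -0.05], [0.47, 0.0, -0.05], [0.47, 0.0, -0.05], [0.47, 0.0, -0.05]], "angular": [[-0.06, -0.01, -0.07], [0.0, 0.0, 0.0], [0.0, 0.0, 0.0], [0.0, 0.0, 0.0], [0.0, 0.0, 0.0], [0.0, 0.0, 0.0], [0.0, 0.0, 0.0], [0.0, 0.0, 0.0]]}}

```text
time: 22.25
position: [0.6579, -0.2236, 0.1004]
orientation: [1.284, 1.161, -1.283]
wrist_force: [-0.6, 0.9, 1.1]
grip_width: 0.003
```

Run:
```python
from h import *
show()
c=cam("side"); crop(c,"pics/s22.png",330,90,450,240,5)
```

```text
t 22.25 TIP case mm [ 115.2 -238.8  135.4] x [-0.001  0.001 -1.   ] y [ 1.     0.007 -0.001] F(case) [-0.7  0.8  1.1] g 0.0
q [-0.07  0.77  0.54  1.5  -0.45  1.    0.49]
```

View pics/s22.png

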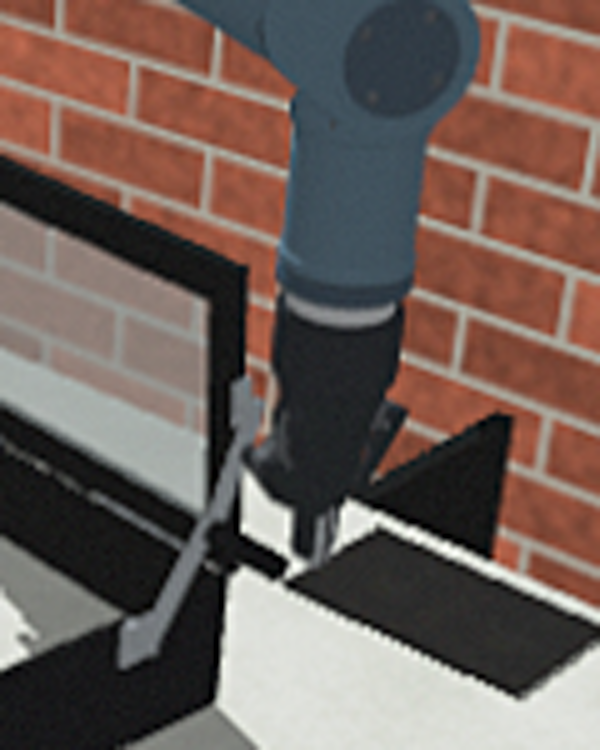

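{"method": "jog_arm", "body": {"translation": [[0, -0.2, 0], [0, -0.15, 0], [0, -0.15, 0], [0, -0.15, 0], [0, -0.15, 0], [0, -0.15, 0], [0, 0, 0]], "angular": [[0, 0, 0], [0, 0, 0], [0, 0, 0], [0, 0, 0], [0, 0, 0], [0, 0, 0], [0, 0, 0]]}}

```text
time: 23.18
position: [0.6, -0.22, 0.1022]
orientation: [1.285, 1.158, -1.287]
wrist_force: [1.4, 0.3, 0.7]
grip_width: -0.002
```

Run:
```python
from h import *
show()
c=cam("side"); crop(c,"pics/s23.png",330,90,450,240,5)
for th in np.arange(.3,1.51,.1): print(round(th,2),kneept(th).round(1))
```

```text
t 23.18 TIP case mm [  57.2 -241.3  137.2] x [-0.001 -0.    -1.   ] y [ 1.     0.003 -0.001] F(case) [1.4 0.5 0.7] g -0.0
q [-0.1   0.68  0.56  1.66 -0.43  0.92  0.52]
0.3 [-49.4  64.3]
0.4 [-51.9  80.3]
0.5 [-51.3  95.3]
0.6 [-48.3 109.2]
0.7 [-43.2 121.9]
0.8 [-36.4 133.2]
0.9 [-27.9 143. ]
1.0 [-18.2 151.4]
1.1 [ -7.2 158.1]
1.2 [  5.  163.1]
1.3 [ 18.4 166.2]
1.4 [ 33.3 166.9]
1.5 [ 51.5 164.1]
```

View pics/s23.png

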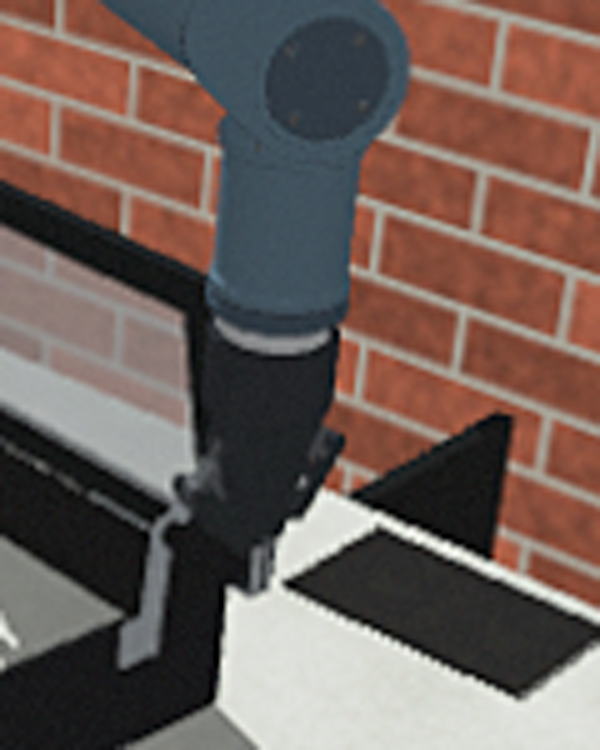

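The knee is broken, seen bent forward at (165,525). I'll keep drawing it forward and slightly down.

{"method": "jog_arm", "body": {"translation": [[0, -0.16, 0], [0.02, -0.17, 0], [0.04, -0.17, 0], [0.06, -0.17, 0], [0.1, -0.17, 0], [0.12, -0.16, 0], [0.15, -0.15, 0], [0, 0, 0]], "angular": [[0, 0, 0], [0, 0, 0], [0, 0, 0], [0, 0, 0], [0, 0, 0], [0, 0, 0], [0, 0, 0], [0, 0, 0]]}}

```text
time: 24.22
position: [0.5293, -0.212, 0.0708]
orientation: [1.284, 1.163, -1.29]
wrist_force: [-0.1, 0.7, 0.5]
grip_width: -0.003
```

Run:
```python
from h import *
show()
c=cam("side"); crop(c,"pics/s24.png",260,90,420,240,4)
```

```text
t 24.23 TIP case mm [ -13.7 -241.   105.8] x [-0.006  0.001 -1.   ] y [ 1.     0.003 -0.006] F(case) [-0.2  0.7  0.5] g -0.0
q [-0.09  0.63  0.54  1.86 -0.44  0.78  0.58]
```

View pics/s24.png

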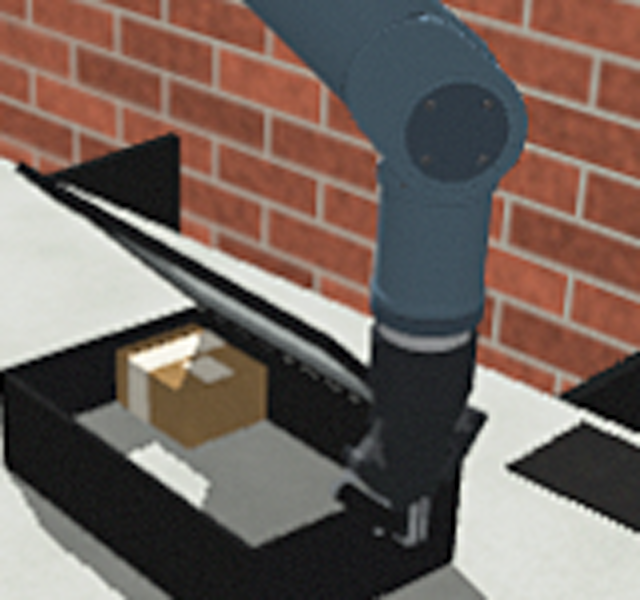

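{"method": "jog_arm", "body": {"translation": [[0.1, -0.12, 0], [0.1, -0.08, 0], [0, 0, 0], [-0.3, 0.2, 0.3], [-0.8, 0, 0.6], [-0.8, -0.3, 0.4], [-0.5, -0.5, 0.0]], "angular": [[0, 0, 0], [0, 0, 0], [0, 0, 0], [0, 0, 0], [0, 0, 0], [0, 0, 0], [0, 0, 0]]}}

```text
time: 25.15
position: [0.4755, -0.2881, 0.2064]
orientation: [1.286, 1.154, -1.288]
wrist_force: [0.3, 1.2, 1.2]
grip_width: -0.005
```

Run:
```python
from h import *
show()
c=cam("side"); crop(c,"pics/s25.png",230,90,430,240,4)
```

```text
t 25.15 TIP case mm [ -59.3 -322.4  241.4] x [ 0.001 -0.002 -1.   ] y [1.    0.001 0.001] F(case) [0.1 1.3 1.2] g -0.0
q [-0.04  0.42  0.66  1.81 -0.3   1.01  0.63]
```

View pics/s25.png

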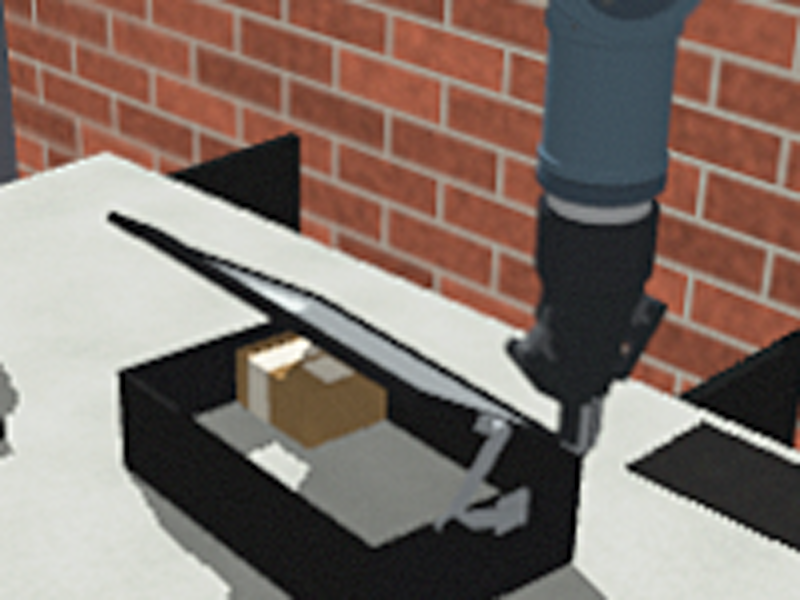

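The lid is at about 0.55 rad and sinking on its own. I'll move in front of the case and wait.

{"method": "jog_arm", "body": {"translation": [[0, -0.3, -0.5], [0, -0.3, -0.6], [0, -0.3, -0.6], [0, -0.3, -0.6], [0, -0.3, -0.6], [0, 0, -0.6], [0, 0, 0], [0, 0, 0]], "angular": [[0, 0, 0], [0, 0, 0], [0, 0, 0], [0, 0, 0], [0, 0, 0], [0, 0, 0], [0, 0, 0], [0, 0, 0]]}}

```text
time: 26.2
position: [0.4083, -0.0676, 0.2041]
orientation: [1.284, 1.159, -1.287]
wrist_force: [-0.3, 0.1, 1.0]
grip_width: 0.001
```

Run:
```python
from h import *
show()
c=cam("side"); crop(c,"pics/s26.png",230,90,430,240,4)
```

```text
t 26.2 TIP case mm [-149.8 -110.5  239.1] x [-0.001 -0.001 -1.   ] y [ 1.     0.004 -0.001] F(case) [-0.3  0.1  1. ] g 0.0
q [-0.52  0.12  0.62  2.14 -0.08  0.91  0.05]
```

View pics/s26.png

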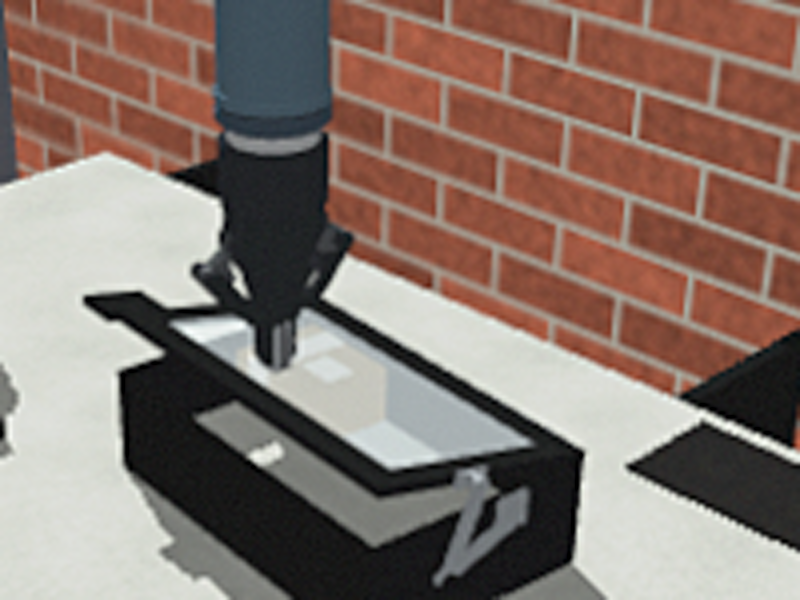

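Sinking gently; wait another second.

{"method": "jog_arm", "body": {"translation": [[0, 0, 0], [0, 0, 0], [0, 0, 0], [0, 0, 0], [0, 0, 0], [0, 0, 0], [0, 0, 0], [0, 0, 0]], "angular": [[0, 0, 0], [0, 0, 0], [0, 0, 0], [0, 0, 0], [0, 0, 0], [0, 0, 0], [0, 0, 0], [0, 0, 0]]}}

```text
time: 27.25
position: [0.4089, -0.067, 0.2044]
orientation: [1.285, 1.158, -1.286]
wrist_force: [-0.6, 0.3, -0.3]
grip_width: 0.0
```

{"method": "jog_arm", "body": {"translation": [[0, 0, 0], [0, 0, 0], [0, 0, 0], [0, 0, 0], [0, 0, 0], [0, 0, 0]], "angular": [[0, 0, 0], [0, 0, 0], [0, 0, 0], [0, 0, 0], [0, 0, 0], [0, 0, 0]]}}

```text
time: 28.0
position: [0.4089, -0.067, 0.2044]
orientation: [1.285, 1.158, -1.286]
wrist_force: [0.7, -0.0, 0.3]
grip_width: 0.0
```

Run:
```python
from h import *
show()
c=cam("side"); crop(c,"pics/s27.png",230,90,430,240,4)
D=frame([0,0,-1],[1,0,0])
plan([((-98,-60,135),D,4),((-98,-60,112),D,2)])
```

```text
t 28.0 TIP case mm [-149.3 -109.9  239.4] x [-0. -0. -1.] y [ 1.     0.004 -0.   ] F(case) [0.7 0.1 0.3] g 0.0
q [-0.52  0.12  0.62  2.14 -0.08  0.91  0.05]
n 4 mm/row 31.6 deg/row 0.06
n 2 mm/row 12.1 deg/row 0.05
T [[0.43, 0.21, -0.21], [0.43, 0.21, -0.21], [0.43, 0.21, -0.21], [0.43, 0.21, -0.21], [0.2, 0.01, 0.0], [0.2, 0.01, 0.0]] 
A [[0.01, 0.0, 0.0], [0.01, 0.0, 0.0], [0.01, 0.0, 0.0], [0.01, 0.0, 0.0], [-0.01, 0.0, 0.0], [-0.01, 0.0, 0.0]]
```

View pics/s27.png

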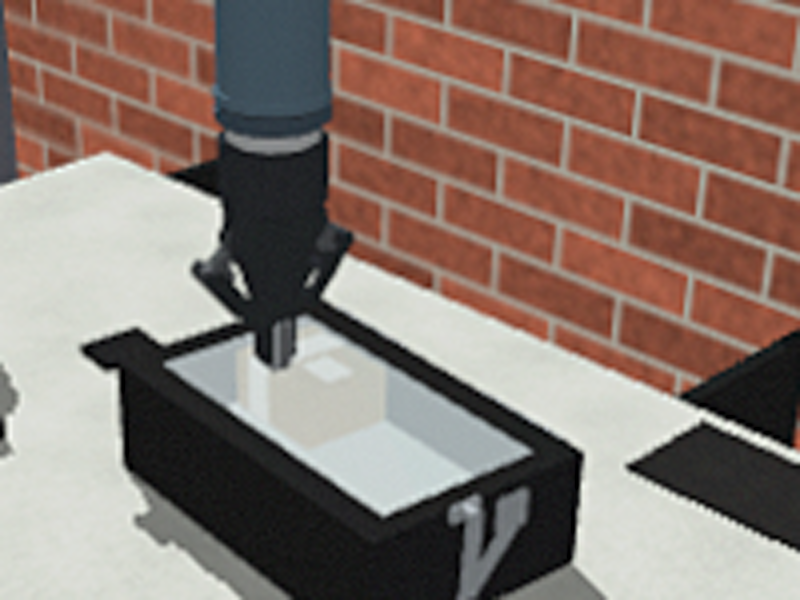

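The lid looks shut: the ear is at (85,350), as at the start. I'll press lightly on the front frame to be sure, then retreat.

{"method": "jog_arm", "body": {"translation": [[0.43, 0.21, -0.21], [0.43, 0.21, -0.21], [0.43, 0.21, -0.21], [0.43, 0.21, -0.21], [0.2, 0.01, 0.0], [0.17, 0, 0.0], [0.07, 0, 0]], "angular": [[0, 0, 0], [0, 0, 0], [0, 0, 0], [0, 0, 0], [0, 0, 0], [0, 0, 0], [0, 0, 0]]}}

```text
time: 28.92
position: [0.4644, -0.0228, 0.0748]
orientation: [1.286, 1.158, -1.287]
wrist_force: [0.4, 0.5, 0.6]
grip_width: -0.0
```

Run:
```python
from h import *
show()
```

```text
t 28.93 TIP case mm [-98.9 -59.9 109.8] x [-0.001 -0.    -1.   ] y [ 1.     0.003 -0.001] F(case) [0.4 0.5 0.6] g -0.0
q [-0.44  0.45  0.49  2.13 -0.35  0.64  0.18]
```

{"method": "jog_arm", "body": {"translation": [[0.06, 0, 0], [0.05, 0, 0], [0, 0, 0]], "angular": [[0, 0, 0], [0, 0, 0], [0, 0, 0]]}}

```text
time: 29.3
position: [0.465, -0.0225, 0.072]
orientation: [1.289, 1.16, -1.285]
wrist_force: [-16.9, 0.3, 55.2]
grip_width: 0.0
```

{"method": "jog_arm", "body": {"translation": [[-0.5, 0, 0], [-0.8, -0.4, 0], [-0.8, -0.5, 0.3], [-0.4, -0.3, 0.9], [0, -0.1, 0.9], [0, 0, 0.9], [0, 0, 0.6], [0, 0, 0]], "angular": [[0, 0, 0], [0, 0, 0], [0, 0, 0], [0, 0, 0], [0, 0, 0], [0, 0, 0], [0, 0, 0], [0, 0, 0]]}}

```text
time: 30.3
position: [0.364, -0.2317, 0.2188]
orientation: [1.289, 1.154, -1.29]
wrist_force: [0.2, 0.3, 0.4]
grip_width: 0.0
```

Run:
```python
from h import *
import pickle
show()
c0,s0=pickle.load(open("c0.pkl","rb"))
c=cam("top");s=cam("side")
crop(c,"pics/t30.png",160,120,480,280,2.5) if 0 else cv2.imwrite("pics/t30.png",c["img"][:,:,::-1])
im=np.vstack([s0["img"][150:260,240:420],s["img"][150:260,240:420]])
cv2.imwrite("pics/s30.png",cv2.resize(im[:,:,::-1],None,fx=2.7,fy=2.7,interpolation=cv2.INTER_CUBIC))
im=np.vstack([c0["img"][140:235,240:400],c["img"][140:235,240:400]])
cv2.imwrite("pics/tt30.png",cv2.resize(im[:,:,::-1],None,fx=3.1,fy=3.1,interpolation=cv2.INTER_CUBIC))
```

```text
t 30.3 TIP case mm [-176.2 -278.4  253.8] x [ 0.001 -0.001 -1.   ] y [ 1.    -0.002  0.001] F(case) [0.1 0.3 0.4] g 0.0
q [-0.3   0.15  0.85  2.09 -0.14  0.95  0.51]
```

View pics/s30.png

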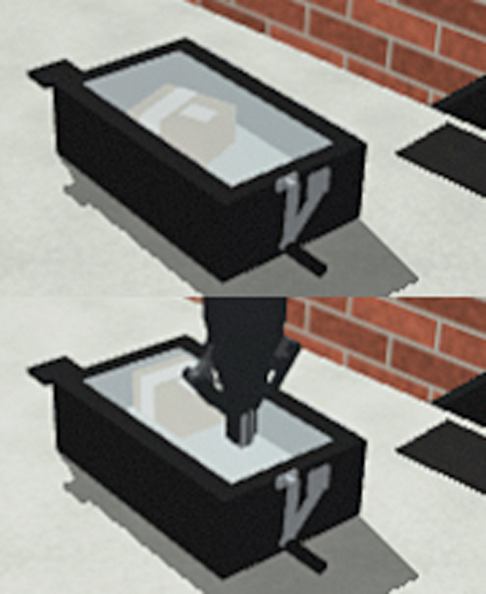

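View pics/tt30.png

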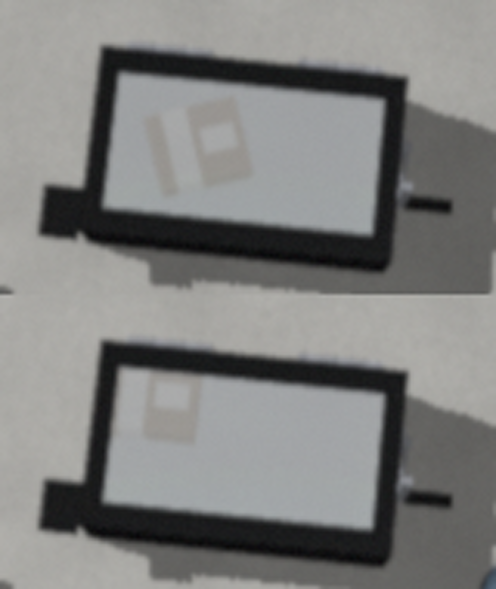

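View pics/t30.png

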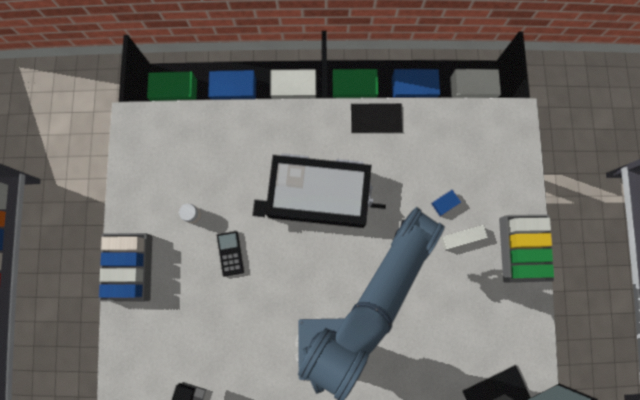

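Run:
```python
from h import *
print(sign_off())
```

```text
the job is handed in; nothing more can be done
None
```

The job is done and handed in at about 30 s of the 72 s allowed; `sign_off()` gave no verdict. I raised the lid by its ear, locked the stay, slid the carton into the rear left corner, broke the knee and let the lid sink shut.

**Last checks**
- **Lid and stay:** in the top and side pictures the lid, ear, stay and knob look the same as in the starting shut pictures.
- **Carton:** before the lid came down its front face was at case x = 13 mm (12 is snug) and its right face at y = 62 mm, and it was square. After shutting it looks unmoved through the pane.
- **Stay lock:** I only had images and force to go on. The knob was 71–75 mm to the rear (about 75 mm expected when locked), the links bowed to the rear, and the push met a 16 N stop. It stayed locked while I moved the carton.
- **Other goods:** the can, terminal and packs look unmoved in the top picture, which I compared by eye.
- **Robot:** it was clear of everything at hand-in.

**What disagreed or went wrong**
- **Fingertip position:** the reported TCP was about 35 mm ahead of the fingertip seen in the images. My first lift missed the ear because of this, without touching anything. I corrected for the offset after that.
- **Final press:** the lid was already down when I pressed its front frame with the fingertips to be sure. The reading reached 55 N, more than intended. It came through the fingers and was well under the 120 N wrist limit.

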